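Punch-mark the foot plates on the bench press

ROBOT

A 7-joint arm with a two-finger parallel gripper is mounted at the origin on the work surface. World frame = base frame: x ahead of the robot, y to its left, z up, the work surface at z = 0. Lengths are in m, angles in degrees, forces in N, time in s.
With the tool pointing down it reaches from about 0.4 to 0.9 m from the base axis. Payload 5.6 kg.
Tool frame: the origin (TCP) lies midway between the tips of the shut fingers; the grasp point (between the pads) lies 19 mm behind it; z points along the fingers, y is the line along which they close (so a half turn about z gives the same grasp; the last joint's range is limited). The gripper opens to 92 mm and grips with 3 to 60 N. Pads are 20 mm wide; open, the fingers measure 128 mm over their backs; the gripper's body (75 mm by 189 mm) begins 69 mm behind the grasp point.
Start: joints at [72.995, 26.786, -0.665, 91.828, 0.344, 61.387, -3.226], TCP at [0.163, -0.629, 0.215] pointing down, gripper open.
Joint ranges: [-144.91, 144.91], [-17.63, 115.5], [-89.93, 88.59], [15.96, 139.68], [-74.01, 254.01], [8.47, 105.57], [-167.45, 167.45]. Speed limits (degrees/s): [147.25, 147.25, 180, 180, 180, 180, 180].

INTERFACE

Orientations are given as [roll, pitch, yaw] about the fixed x, y, z axes, in that order (R = Rz(yaw) Ry(pitch) Rx(roll)).
In Python, from station import bot, read_camera, camera_info, workorder, recognise, pinpoint gives the robot as it stands.
- The arm moves only by the tool apply_moves, never from a script. Its argument "moves" is a list of rows, each an object with "dr": the turn, a rotation vector about the world's x, y, z as a fraction of full scale, a list of three; "offset": the shift along the world's x, y, z as a fraction of full scale, a list of three; "grip": the closure, from 0 (fully open) to 1 (shut). In form: [{"dr": [rx, ry, rz], "offset": [x, y, z], "grip": grip}, ...]. A call has 1 to 10 rows; each row is the pose to reach, as a shift and turn from the pose commanded when the call began; what a row does not reach only later rows make up. Full scale, the value 1, is 0.12 m for a shift and 45 degrees for a turn. A row lasts 1/12 s, in which the tool goes at most 41.7 mm and 7.16 degrees, less where a joint would pass 70% of its speed; a pose out of reach is approached as far as the arm can. A call with a number of a shift or a turn outside -1 to 1 is refused whole. A call with a gripper value outside its range is refused whole. The fingers move at their own pace and stop on an object; "squeeze" is the grip in N (left out, the last holds). Time passes only in rows, so rows that repeat a pose let the fingers close. It gives the time, the measured TCP pose, the force, the opening and the grip force at its end, in the units of the state.
- bot.observe(): the state, without advancing time (a new reading comes with each control period).
- read_camera(name): name is "side" or "top"; returns (picture, depth): 480x640x3 uint8, blue, green, red; 480x640 float32, m along the optical axis (not along the pixel's ray), 0 where there is no reading.
- camera_info(name): a dict with "fx", "fy", "cx", "cy" (pixels), "k1" (the pictures are not rectified: a ray, as slopes to the right and down, at radius r is drawn at 1 + k1 r^2 times it, then the intrinsics apply), "rvec" (rotation vector, rad) and "tvec" (3), from world to camera coordinates, as OpenCV has them. Camera axes: x right, y down, z forward; pixel columns grow to the right and rows downward; lengths in m; the calibration is good to about 2 mm. A picture is of the moment at which its call begins. camera_info takes no time and is no camera call.
- workorder.hand_in(): hands the job in; it is judged then, once.
Trained networks look in the newest picture that a camera, given by its name, has taken for a name from the list of things; names that differ only in an ending like _2 or _b are one class to them, and where a whole thing is asked for, a point or a joint stands for the part that bears it (a point fixed in the world has none). Each returns a list of dicts, best first, with "p" (0 to 1); they miss things now and then, are a little off and sometimes report something else, mostly with a low value. They report only what shows in the picture. A call takes as long as a camera call. They do not tell look-alikes from the thing itself.
- recognise(camera, query): "bbox" ([centre column, centre row, width, height] in pixels, round what is visible of it).
- pinpoint(camera, query): "xy" ([column, row] in pixels: a listed point, or the origin of a listed thing).
The state is a dict: "time": time; "joint_positions": joint angles; "joint_velocities": joint speeds; "joint_efforts": joint torques, N m; "tool_pos": TCP position; "tcp_rot": TCP orientation; "wrist_force": force on the tool from outside, world axes, zero at the start; "ft_torque": the same for the moment, N m; "width": finger opening in m; "finger_force": force on a finger pad.
Only numpy, scipy, OpenCV 4.12 (cv2) and the standard library are available. Lean on these libraries where they do the work, as an engineer would, in place of code of your own. Each camera call takes 0.05 s, during which the arm holds its last target. There are 200 camera calls.

TASK

Turn the press's lock nut anticlockwise until it is fully open, then, beginning with the blue plate nearest the press and working outwards, slide each plate until its black spot is under the punch tip, push the red palm disc down so that the tip touches inside the spot, and slide it on to the orange mat. When every plate has been punched, turn the lock nut back to locked; at the end all the plates must lie flat and wholly on the mat, lengthwise along the lanes. Slide the plates on the bench without lifting them clear of it, and leave the steel ball cup and the spanner where they are.

Things in the scene. Friction and masses are not known exactly. Their poses are not given: they have to be found in the camera images.
- plate1: blue steel plate 180 x 64 x 10 mm, 0.8 kg, flat on the bench to the right; the one nearest the press at the start (y about -0.17), yaw near 0; absent in some runs. Origin: centre of underside; x along its length. A yellow grip lug, 36 (x) x 24 (y) mm, centred at x = -65 mm, rises to 44 mm above the bench. Mark at x = +65 mm: black spot 10 mm across in a white disc 26 mm across
- plate1_mark (a point): centre of that plate's black spot, on its top face, 10 mm above its underside (axes as the plate's)
- plate1_lug (a point): centre of the top of that plate's yellow lug, 44 mm above its underside (axes as the plate's; grip the 24 mm width, along y)
- plate2: blue steel plate 180 x 64 x 10 mm, 0.8 kg, flat on the bench to the right; the one in the middle at the start (y about -0.285), yaw near 0; absent in some runs. Origin: centre of underside; x along its length. A yellow grip lug, 36 (x) x 24 (y) mm, centred at x = -65 mm, rises to 44 mm above the bench. Mark at x = +65 mm: black spot 10 mm across in a white disc 26 mm across
- plate2_mark (a point): centre of that plate's black spot, on its top face, 10 mm above its underside (axes as the plate's)
- plate2_lug (a point): centre of the top of that plate's yellow lug, 44 mm above its underside (axes as the plate's; grip the 24 mm width, along y)
- plate3: blue steel plate 180 x 64 x 10 mm, 0.8 kg, flat on the bench to the right; the one farthest from the press at the start (y about -0.40), yaw near 0; absent in some runs. Origin: centre of underside; x along its length. A yellow grip lug, 36 (x) x 24 (y) mm, centred at x = -65 mm, rises to 44 mm above the bench. Mark at x = +65 mm: black spot 10 mm across in a white disc 26 mm across
- plate3_mark (a point): centre of that plate's black spot, on its top face, 10 mm above its underside (axes as the plate's)
- plate3_lug (a point): centre of the top of that plate's yellow lug, 44 mm above its underside (axes as the plate's; grip the 24 mm width, along y)
- press: blue marking press, fixed. Origin: on the bench straight under the punch tip. Its arm (40 mm wide, 110 to 140 mm above the bench) runs from x = -20 mm along its +x to a column; the column's foot (90 x 100 x 20 mm) begins at x = 120 mm. A guide 36 mm across hangs below the arm at the tip, down to 82 mm. The bench is the anvil: nothing stands under the tip
- punch (a joint): travel of the punch downwards in m: 0 raised (sprung), about 0.030 when the tip touches a plate's top; needs about 2.5 N to start and 5 N at the bottom; springs back up by itself. While the lock nut's tongue is under the red palm disc it cannot go down
- punch_tip (a point): point of the punch; 40 mm above the bench when raised, 30 mm above a plate's top
- punch_top (a point): centre of the top of the red palm disc, 40 mm across and 15 mm thick, on top of the punch; 185 mm above the bench when raised. Push it straight down
- locknut (a joint): angle of the lock nut in rad: 0 locked (tongue under the palm disc), 1.57 fully open; grows anticlockwise seen from above; stiff (about 0.12 N m), stays where it is left
- locknut_grip (a point): on the axis of the tall captive hex nut, 222 mm above the bench, 10 mm below the nut's top; nut 30 mm across flats, vertical axis, 90 mm from the punch axis along the arm. Axes turn with the nut: flats face its x axis and every 60 degrees from it; its yellow tongue (78 mm long, 155 to 166 mm above the bench) points to its -x
- mat: orange mat, a 1 mm flat sheet with no lip, 270 mm (its x) x 340 mm (its y), with two thin white lines along x that part it into three lanes; left of the press (+y side), fixed. Origin: its centre. Plates slide onto it freely
- ball_cup: bystander: steel ball in a round steel cup, 72 mm across, 76 mm tall. Origin: centre of underside
- spanner: bystander: steel wrench 160 mm long lying flat. Origin: its middle, on the bench
Mind the look-alikes: they are no part of the job. Leave any brown or purple look-alike of the plate3 alone. What is shaped like the plate2 but brown is not meant.

How it is judged (in metres and radians):
On the way, in this order (a step that is already met when the one before it is completed fails the run):
1. the lock nut is turned open (past 1.2 rad) (value of joint locknut above 1.2 rad), for 0.2 s.
2. the punch tip touches plate1 within 5 mm of the centre of its black spot (horizontal distance between plate1_mark and punch_tip below 0.005 m and z of punch_tip in the frame of plate1_mark below 0.003 m and angle between plate1's own z axis and vertical below 0.05 rad), for 0.1 s.
3. the punch tip touches plate2 within 5 mm of the centre of its black spot (horizontal distance between plate2_mark and punch_tip below 0.005 m and z of punch_tip in the frame of plate2_mark below 0.003 m and angle between plate2's own z axis and vertical below 0.05 rad), for 0.1 s.
4. the punch tip touches plate3 within 5 mm of the centre of its black spot (horizontal distance between plate3_mark and punch_tip below 0.005 m and z of punch_tip in the frame of plate3_mark below 0.003 m and angle between plate3's own z axis and vertical below 0.05 rad), for 0.1 s.
5. after that the lock nut is turned back (below 0.2 rad) with the punch raised (value of joint locknut below 0.2 rad and value of joint punch below 0.005 m), for 0.2 s.
At the end, for the whole second after the job is handed in: every plate present lies flat and at rest on the orange mat (centre within 45 mm of the mat's centre along its x and 138 mm along its y, lengthwise along the mat's x within 0.26 rad), the lock nut is locked (below 0.2 rad) and the punch is raised (all of step 5 and x of plate1 in the frame of mat between -0.045 and 0.045 m and y of plate1 in the frame of mat between -0.138 and 0.138 m and angle between the x axis of each of plate1, plate2, plate3 and the x axis of mat, either way round below 0.26 rad and angle between each of plate1, plate2, plate3's own z axis and vertical below 0.05 rad and height (world z) of each of plate1, plate2, plate3 below 0.006 m and linear speed of each of plate1, plate2, plate3 below 0.02 m/s and x of plate2 in the frame of mat between -0.045 and 0.045 m and y of plate2 in the frame of mat between -0.138 and 0.138 m and x of plate3 in the frame of mat between -0.045 and 0.045 m and y of plate3 in the frame of mat between -0.138 and 0.138 m); the robot touches nothing.
It fails at once if a plate is lifted clear of the bench (more than 25 mm) (height (world z) of any of plate1, plate2, plate3 above 0.025 m).
It fails at once if the ball cup or spanner is disturbed (moved more than 30 mm) (distance of any of ball_cup, spanner from where it was at the start of the episode above 0.03 m).
Of plate1, plate2, plate3 only 2 to 3 are there at a start; the rules pass over those that are not, and their reading is None.
At some moment in a run one of plate1, plate2, plate3 may be knocked a few centimetres aside while the robot is not near it.
Once in a run the grip may slacken for a moment while it holds something.
It also fails if it takes over 210 s, if anything falls off the work surface, if the arm or the gripper's body presses on something with over 40 N, if the wrist force passes 120 N, or if a joint passes its speed limit or range.

## Working session

There is one attempt and no reset: what is moved stays moved. The work goes in short steps, Python scripts to look and compute and a tool call to move; the robot and the scene stay as the last step left them, time stands still between calls to the robot, and variables do not carry over. Pictures are saved under pics/ and viewed, at most 14 in all, crops included, and the job is handed in when it is done.

Besides the shell and the picture viewer there is one more tool, called after "Emit:" as a command line: name --argument value ..., lists and objects as JSON in quotes. apply_moves: Moves the arm, as the interface text tells. Its arguments: {"type":"object","properties":{"moves":{"type":"array"},"squeeze":{"type":"number"}},"required":["moves"]}

```bash
mkdir -p pics
cat > h.py <<'E'
import numpy as np, cv2
from station import bot, read_camera, camera_info, workorder, recognise, pinpoint
def cam(n):
    c=camera_info(n); R,_=cv2.Rodrigues(np.array(c["rvec"],float)); return c,R,np.array(c["tvec"],float).ravel()
def ray(n,uv):
    c,R,t=cam(n); K=np.array([[c["fx"],0,c["cx"]],[0,c["fy"],c["cy"]],[0,0,1]])
    p=cv2.undistortPoints(np.array([[uv]],float),K,np.array([c["k1"],0,0,0,0.]))[0,0]
    return -R.T@t, R.T@np.array([p[0],p[1],1.])
def atz(n,uv,z):
    o,d=ray(n,uv); return o+d*(z-o[2])/d[2]
def proj(n,X):
    c,R,t=cam(n); K=np.array([[c["fx"],0,c["cx"]],[0,c["fy"],c["cy"]],[0,0,1]])
    return cv2.projectPoints(np.array([X],float),R,t,K,np.array([c["k1"],0,0,0,0.]))[0][0,0]
def tri(u1,u2):
    o1,d1=ray("side",u1);o2,d2=ray("top",u2)
    A=np.stack([d1,-d2],1);s=np.linalg.lstsq(A,o2-o1,rcond=None)[0]
    a,b=o1+d1*s[0],o2+d2*s[1]; return (a+b)/2,np.linalg.norm(a-b)
E
python3 - <<'E'
from h import *
np.set_printoptions(precision=3,suppress=True)
for n in("side","top"):
    im,d=read_camera(n); cv2.imwrite(f"pics/{n}0.png",im); o,_=ray(n,(320,240)); print(n,o,atz(n,(320,240),0))
Z=dict(plate1_mark=.01,plate2_mark=.01,plate3_mark=.01,plate1_lug=.044,plate2_lug=.044,plate3_lug=.044,punch_tip=.04,punch_top=.185,locknut_grip=.222,press=0,mat=.001,ball_cup=0,spanner=0)
for q,z in Z.items():
  for n in("side","top"):
    print(q,n,[(round(r["p"],2),np.round(r["xy"]).tolist(),np.round(atz(n,r["xy"],z)[:2],3).tolist()) for r in pinpoint(n,q)[:5]])
print(bot.observe())
E
```

```text
side [-0.034  0.796  0.968] [ 0.606 -0.274  0.   ]
top [ 0.266 -0.114  1.715] [ 0.596 -0.089  0.   ]
plate1_mark side [(0.67, [308.0, 257.0], [0.589, -0.173]), (0.22, [318.0, 229.0], [0.632, -0.309]), (0.17, [344.0, 264.0], [0.481, -0.201])]
plate1_mark top [(0.59, [348.0, 241.0], [0.588, -0.176]), (0.33, [305.0, 233.0], [0.619, -0.043])]
plate2_mark side [(0.98, [284.0, 209.0], [0.791, -0.351]), (0.83, [322.0, 231.0], [0.618, -0.305])]
plate2_mark top [(0.56, [387.0, 230.0], [0.618, -0.302]), (0.3, [419.0, 284.0], [0.446, -0.394])]
plate3_mark side [(0.9, [349.0, 223.0], [0.565, -0.384]), (0.77, [389.0, 198.0], [0.512, -0.583]), (0.72, [426.0, 263.0], [0.278, -0.323])]
plate3_mark top [(0.96, [477.0, 256.0], [0.528, -0.584]), (0.86, [418.0, 243.0], [0.574, -0.397]), (0.55, [401.0, 338.0], [0.279, -0.329])]
plate1_lug side [(0.96, [342.0, 266.0], [0.466, -0.156])]
plate1_lug top [(0.63, [345.0, 280.0], [0.461, -0.163])]
plate2_lug side [(0.92, [359.0, 238.0], [0.482, -0.293]), (0.67, [324.0, 192.0], [0.7, -0.459])]
plate2_lug top [(0.94, [382.0, 268.0], [0.494, -0.276]), (0.89, [436.
[... 1119 characters left out ...]
 283.0], [0.627, -0.033])]
ball_cup top [(0.82, [344.0, 182.0], [0.783, -0.173])]
spanner side [(0.78, [156.0, 344.0], [0.747, 0.298])]
spanner top [(0.87, [205.0, 196.0], [0.753, 0.282])]
{'time': 1.4, 'joint_positions': array([72.994, 26.789, -0.665, 91.829,  0.345, 61.386, -3.225]), 'joint_velocities': array([-0.043,  0.058, -0.049,  0.003, -0.005,  0.002,  0.017]), 'joint_efforts': array([  0.   , -52.041,  -0.013, -24.405,  -0.057,   0.011,   0.   ]), 'tool_pos': array([ 0.163, -0.629,  0.215]), 'tcp_rot': array([-179.998,    0.003,   14.54 ]), 'wrist_force': array([-0.579,  0.203, -0.616]), 'ft_torque': array([ 0.019, -0.03 , -0.023]), 'finger_force': 0.0, 'width': 0.09195896973142592}
```

View pics/side0.png

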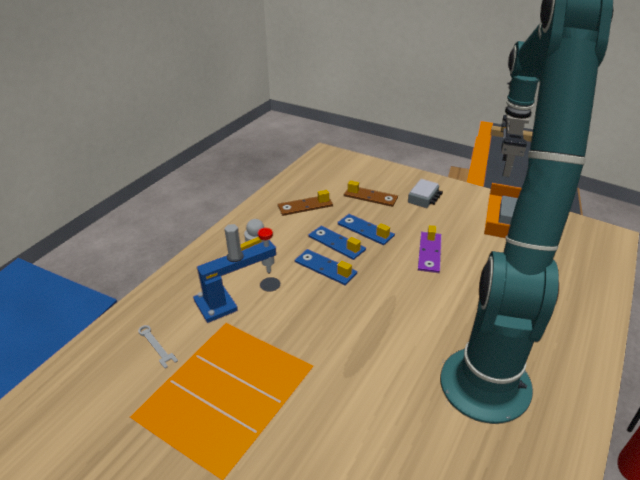

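View pics/top0.png

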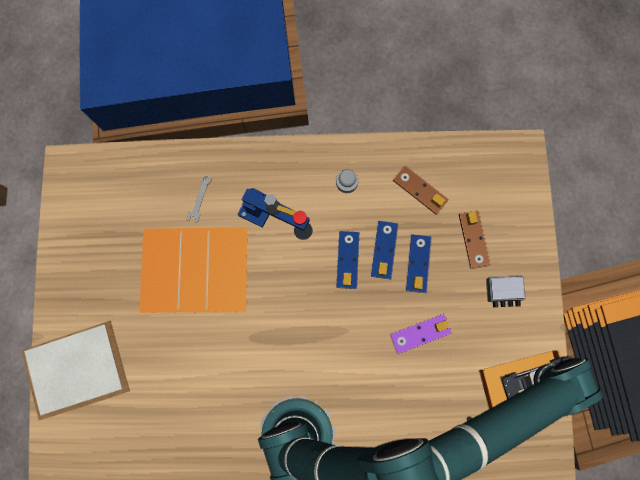

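The side view shows the press with its red disc at (265,234) and its nut at (232,240). The three blue plates are at about (325,265), (337,240) and (366,228), and the mat is at (225,390). The top view shows the plates at (348,260), (385,250) and (419,264), the red disc at (300,217) and the nut at (270,201). Next I'll refine these positions by colour.

```bash
cat >> h.py <<'E'
from scipy.optimize import least_squares
np.set_printoptions(precision=4,suppress=True)
def cyl(c,r,z0,z1): 
    a=np.linspace(0,2*np.pi,40); return [(c[0]+r*np.cos(t),c[1]+r*np.sin(t),z) for t in a for z in (z0,z1)]
def box(c,yaw,ox,hx,hy,z0,z1):
    C,S=np.cos(yaw),np.sin(yaw)
    return [(c[0]+C*(ox+i*hx)-S*j*hy,c[1]+S*(ox+i*hx)+C*j*hy,z) for i in(-1,1) for j in(-1,1) for z in(z0,z1)]
def hullcent(n,P):
    p=np.array([proj(n,q) for q in P],np.float32); h=cv2.convexHull(p); m=cv2.moments(h); return np.array([m["m10"]/m["m00"],m["m01"]/m["m00"]])
def masks(im):
    H,S,V=cv2.split(cv2.cvtColor(im,cv2.COLOR_BGR2HSV).astype(int).astype(np.uint8))
    H=H.astype(int);S=S.astype(int);V=V.astype(int)
    return dict(red=((H<6)|(H>174))&(S>180)&(V>90), yel=(H>=20)&(H<34)&(S>190)&(V>90), white=(S<70)&(V>150), blue=(H>95)&(H<125)&(S>120)&(V>40), orange=(H>=8)&(H<20)&(S>220)&(V>150))
def comp(m,uv,rad):
    m=m.astype(np.uint8); n,l,s,c=cv2.connectedComponentsWithStats(m); best=None
    for i in range(1,n):
        if s[i,4]<6: continue
        d=np.hypot(*(c[i]-uv)); 
        if d<rad and (best is None or s[i,4]>s[best,4]): best=i
    if best is None: return None,0
    pts=np.argwhere(l==best)[:,::-1].astype(np.float32); h=np.zeros_like(m); cv2.fillConvexPoly(h,cv2.convexHull(pts.astype(np.int32)),1)
    q=np.argwhere(h)[:,::-1]; return q.mean(0),len(q)
def solve(n,uv,f,x0):
    return least_squares(lambda x:hullcent(n,f(x))-uv,x0,diff_step=1e-3,x_scale=.1).x
def plate(n,m,pm,pl):
    um,a=comp(m["white"],np.array(pm),7); ul,b=comp(m["yel"],np.array(pl),9)
    M=solve(n,um,lambda c:cyl(c,.013,.01,.0101),np.array([.6,-.2])) if um is not None else None
    L=None
    if ul is not None: L=solve(n,ul,lambda c:box(c,0,0,.018,.012,.01,.044),np.array([.5,-.2]))
    return M,L,um,ul,a,b
E
python3 - <<'E'
from h import *
P={1:([.588,-.175],[.463,-.16]),2:([.618,-.303],[.488,-.285]),3:([.570,-.39],[.45,-.39])}
for n in("side","top"):
    im,_=read_camera(n); m=masks(im)
    u,a=comp(m["red"],proj(n,(.62,-.025,.18)),12); print(n,"red",u,a,solve(n,u,lambda c:cyl(c,.02,.17,.185),np.array([.62,-.03])))
    for k,(pm,pl) in P.items():
        r=plate(n,m,proj(n,(*pm,.01)),proj(n,(*pl,.03))); print(n,k,*r, None if r[0] is None or r[1] is None else (np.hypot(*(r[0]-r[1])),np.degrees(np.arctan2(*(r[0]-r[1])[::-1]))))
    u,a=comp(m["orange"],proj(n,(.51,.31,0)),40); mo=(cv2.morphologyEx(m["orange"].astype(np.uint8),cv2.MORPH_CLOSE,np.ones((7,7))))
    cs=max(cv2.findContours(mo*np.uint8(1),0,1)[0],key=lambda c:cv2.contourArea(c) if cv2.pointPolygonTest(c,tuple(map(float,proj(n,(.51,.31,0)))),False)>0 else 0)
    q=cv2.approxPolyDP(cs,8,True)[:,0]; print("mat",[atz(n,x,.001)[:2].round(3).tolist() for x in q.astype(float)])
    print("nut",[ (round(r['p'],2),np.round(r['bbox']).tolist()) for r in recognise(n,"locknut_grip")[:3]])
s=cv2.imread("pics/side0.png")[200:320,180:300];t=cv2.imread("pics/top0.png")[170:250,230:350]
cv2.imwrite("pics/press.png",np.hstack([cv2.resize(s,(400,400),interpolation=2),cv2.resize(cv2.copyMakeBorder(t,20,20,0,0,0),(400,400),interpolation=2)]))
E
```

```text
side red [264.9795 233.3082] 146 [ 0.6268 -0.0316]
side 1 [ 0.5923 -0.1757] [ 0.4631 -0.1668] [307.0488 256.561 ] [344.2989 268.2874] 41 174 (np.float64(0.12954316657889317), np.float64(-3.95756779923823))Traceback (most recent call last):
  File "<stdin>", line 7, in <module>
  File "h.py", line 44, in plate
    M=solve(n,um,lambda c:cyl(c,.013,.01,.0101),np.array([.6,-.2])) if um is not None else None
      ~~~~~^^^^^^^^^^^^^^^^^^^^^^^^^^^^^^^^^^^^^^^^^^^^^^^^^^^^^^^^
  File "h.py", line 41, in solve
    return least_squares(lambda x:hullcent(n,f(x))-uv,x0,diff_step=1e-3,x_scale=.1).x
           ~~~~~~~~~~~~~^^^^^^^^^^^^^^^^^^^^^^^^^^^^^^^^^^^^^^^^^^^^^^^^^^^^^^^^^^^
    return func(*args, **kwargs)
    result = trf(vector_fun.fun, vector_fun.jac, x0, f0, J0, lb, ub, ftol, xtol,
                 gtol, max_nfev, x_scale, loss_function, tr_solver,
                 tr_options.copy(), verbose, callback=callback_wrapped)
    return trf_no_bounds(
        fun, jac, x0, f0, J0, ftol, xtol, gtol, max_nfev, x_scale,
        loss_function, tr_solver, tr_options, verbose, callback=callback)
 
[... 1053 characters left out ...]
 "h.py", line 41, in <lambda>
    return least_squares(lambda x:hullcent(n,f(x))-uv,x0,diff_step=1e-3,x_scale=.1).x
                                  ~~~~~~~~^^^^^^^^
  File "h.py", line 26, in hullcent
    p=np.array([proj(n,q) for q in P],np.float32); h=cv2.convexHull(p); m=cv2.moments(h); return np.array([m["m10"]/m["m00"],m["m01"]/m["m00"]])
                ~~~~^^^^^
  File "h.py", line 12, in proj
    c,R,t=cam(n); K=np.array([[c["fx"],0,c["cx"]],[0,c["fy"],c["cy"]],[0,0,1]])
          ~~~^^^
  File "h.py", line 4, in cam
    c=camera_info(n); R,_=cv2.Rodrigues(np.array(c["rvec"],float)); return c,R,np.array(c["tvec"],float).ravel()
ValueError: time passes only in moves, steps and waits
```

```bash
sed -i 's/^def cam(n):/import functools\n@functools.lru_cache(None)\ndef cam(n):/' h.py
cat > m.py <<'E'
from h import *
P={1:([.588,-.175],[.463,-.16]),2:([.618,-.303],[.488,-.285]),3:([.570,-.39],[.45,-.39])}
for n in("side","top"):
    im,_=read_camera(n); m=masks(im)
    u,a=comp(m["red"],proj(n,(.62,-.025,.18)),12); print(n,"red",u,a,solve(n,u,lambda c:cyl(c,.02,.17,.185),np.array([.62,-.03])))
    for k,(pm,pl) in P.items():
        r=plate(n,m,proj(n,(*pm,.01)),proj(n,(*pl,.03))); print(n,k,*r, None if r[0] is None or r[1] is None else (np.hypot(*(r[0]-r[1])),np.degrees(np.arctan2(*(r[0]-r[1])[::-1]))))
    mo=(cv2.morphologyEx(m["orange"].astype(np.uint8),cv2.MORPH_CLOSE,np.ones((7,7))))
    cs=max(cv2.findContours(mo*np.uint8(1),0,1)[0],key=lambda c:cv2.contourArea(c) if cv2.pointPolygonTest(c,tuple(map(float,proj(n,(.51,.31,0)))),False)>0 else 0)
    q=cv2.approxPolyDP(cs,8,True)[:,0]; print("mat",[atz(n,x,.001)[:2].round(3).tolist() for x in q.astype(float)])
    print("nut",[ (round(r['p'],2),np.round(r['bbox']).tolist()) for r in recognise(n,"locknut_grip")[:3]])
s=cv2.imread("pics/side0.png")[200:320,180:300];t=cv2.imread("pics/top0.png")[170:250,230:350]
cv2.imwrite("pics/press.png",np.hstack([cv2.resize(s,(400,400),interpolation=2),cv2.resize(cv2.copyMakeBorder(t,20,20,0,0,0),(400,400),interpolation=2)]))
E
python3 m.py
```

```text
side red [265.0069 233.2569] 144 [ 0.6269 -0.0318]
side 1 [ 0.5923 -0.1757] [ 0.463  -0.1668] [307.0488 256.561 ] [344.3371 268.2971] 41 175 (np.float64(0.1296551231491494), np.float64(-3.9466622239960762))
side 2 [ 0.6191 -0.2991] [ 0.4921 -0.2781] [320.4444 232.0556] [353.4626 243.8912] 36 147 (np.float64(0.12870140755834233), np.float64(-9.402588014982687))
side 3 [ 0.5724 -0.4016] [ 0.4448 -0.3843] [348.9394 219.9091] [382.8926 230.2148] 33 149 (np.float64(0.12875359245058118), np.float64(-7.7053101212301))
mat [[0.639, 0.15], [0.645, 0.483], [0.39, 0.495], [0.375, 0.155]]
nut [(0.71, [243.0, 241.0, 37.0, 40.0])]
top red [299.5411 217.2397] 146 [ 0.6299 -0.0343]
top 1 [ 0.5956 -0.1786] None [348.3889 238.6111] None 54 0 None
top 2 [ 0.6219 -0.3015] None [386.8    229.3273] None 55 0 None
top 3 [ 0.5763 -0.4061] None [420.434  242.4528] None 53 0 NoneTraceback (most recent call last):
  File "m.py", line 9, in <module>
    cs=max(cv2.findContours(mo*np.uint8(1),0,1)[0],key=lambda c:cv2.contourArea(c) if cv2.pointPolygonTest(c,tuple(map(float,proj(n,(.51,.31,0)))),False)>0 else 0)
ValueError: max() iterable argument is empty
```

Run:
```python
from h import *
for n in("top","side"):
    im=cv2.imread(f"pics/{n}0.png"); h=cv2.cvtColor(im,cv2.COLOR_BGR2HSV)
    for p in ([(347,280),(382,269),(195,290),(300,300),(270,201),(285,210)] if n=="top" else [(344,268),(280,350),(232,232),(250,243)]): print(n,p,h[p[1],p[0]])
s=cv2.imread("pics/side0.png")[200:320,180:300];t=cv2.imread("pics/top0.png")[170:250,230:350]
cv2.imwrite("pics/press.png",np.hstack([cv2.resize(s,(400,400),interpolation=2),cv2.resize(cv2.copyMakeBorder(t,20,20,0,0,0),(400,400),interpolation=2)]))
```

```text
top (347, 280) [ 21 184 193]
top (382, 269) [ 21 183 191]
top (195, 290) [ 15 183 216]
top (300, 300) [ 16 101 177]
top (270, 201) [102   8 155]
top (285, 210) [ 20 185 189]
side (344, 268) [ 24 255 144]
side (280, 350) [ 19 255 201]
side (232, 232) [ 98  10 105]
side (250, 243) [ 24 255 167]
```

View pics/press.png

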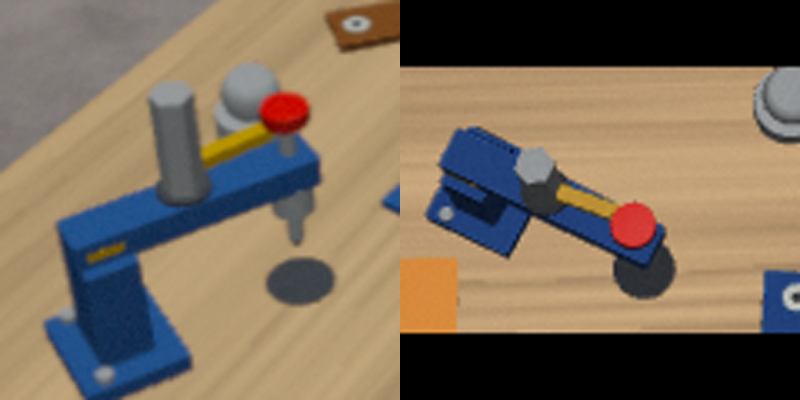

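The crops show the nut's top centre at side (231.6,227.9) and top (270.8,198.6). The tongue points at the red disc, so the nut is locked. A dark disc on the bench marks the anvil.

```bash
sed -i "s/yel=(H>=20)&(H<34)&(S>190)&(V>90)/yel=(H>=19)\&(H<34)\&(S>160)\&(V>90)/; s/orange=(H>=8)&(H<20)&(S>220)&(V>150)/orange=(H>=8)\&(H<20)\&(S>150)\&(V>150)/" h.py; sed -i '/^s=cv2/,$d' m.py
cat >> m.py <<'E'
a=atz("side",(231.6,227.9),.232)[:2];b=atz("top",(270.8,198.6),.232)[:2]
print("nut",a,b,tri((231.6,227.9),(270.8,198.6)))
for n,d,t in(("s",a,[.6269,-.0318]),("t",b,[.6299,-.0343])): v=d-t; print(np.hypot(*v),np.degrees(np.arctan2(v[1],v[0])))
E
python3 m.py
```

```text
side red [264.9586 233.269 ] 145 [ 0.627  -0.0317]
side 1 [ 0.5923 -0.1757] [ 0.4629 -0.1663] [307.0488 256.561 ] [344.2778 268.4   ] 41 180 (np.float64(0.12975324224645204), np.float64(-4.152492932511433))
side 2 [ 0.6191 -0.2991] [ 0.4921 -0.2783] [320.4444 232.0556] [353.506  243.8735] 36 166 (np.float64(0.12875062311263935), np.float64(-9.335627671408613))
side 3 [ 0.5724 -0.4016] [ 0.445  -0.3851] [348.9394 219.9091] [382.9231 230.0449] 33 156 (np.float64(0.1283548635901253), np.float64(-7.347383693250015))
mat [[0.636, 0.148], [0.647, 0.484], [0.391, 0.496], [0.373, 0.154]]
nut [(0.83, [243.0, 240.0, 37.0, 35.0]), (0.53, [266.0, 252.0, 17.0, 51.0])]
top red [299.5411 217.2397] 146 [ 0.6299 -0.0343]
top 1 [ 0.5956 -0.1786] [ 0.4664 -0.1677] [348.3889 238.6111] [346.5778 278.6778] 54 90 (np.float64(0.1296785608826108), np.float64(-4.815722274890347))
top 2 [ 0.6219 -0.3015] [ 0.4957 -0.2797] [386.8    229.3273] [382.3529 268.1647] 55 85 (np.float64(0.12805408509964464), np.float64(-9.81278861165376))
top 3 [ 0.5762 -0.4063] [ 0.4478 -0.3868] [420.5 242.5] [417.6044 282.4286] 52 91 (np.float64(0.12979614254688315), np.float64(-8.63569638193167))
mat [[0.645, 0.147], [0.649, 0.484], [0.382, 0.485], [0.378, 0.151]]
nut [(0.35, [385.0, 252.0, 25.0, 60.0])]
nut [0.6655 0.0486] [0.6731 0.0423] (array([0.6735, 0.0422, 0.2253]), np.float64(0.0030839025974286676))
0.08922281832995348 64.35667112038702
0.08790871146408093 60.56857675297714
```

Emit:
apply_moves --moves '[{"dr":[0,0,0.15],"offset":[0,0,0.5],"grip":0},{"dr":[0,0,0.3],"offset":[0.2,0.3,1],"grip":0},{"dr":[0,0,0.4],"offset":[0.4,0.6,1],"grip":0},{"dr":[0,0,0.4],"offset":[0.7,0.94,1],"grip":0},{"dr":[0,0,0.4],"offset":[0.7,0.94,1],"grip":0}]' --squeeze 30

```text
time: 2.22
tool_pos: [0.2449, -0.5191, 0.3354]
tcp_rot: [179.8, 0.0, 32.4]
wrist_force: [0.8, 0.6, -0.8]
width: 0.0919
finger_force: 0.0
```

Emit:
apply_moves --moves '[{"dr":[0,0,0],"offset":[0.35,0.47,0],"grip":0},{"dr":[0,0,0],"offset":[0.7,0.94,0],"grip":0},{"dr":[0,0,0],"offset":[0.7,0.94,0],"grip":0},{"dr":[0,0,0],"offset":[0.7,0.94,0],"grip":0},{"dr":[0,0,0],"offset":[0.7,0.94,0],"grip":0}]'

```text
time: 2.63
tool_pos: [0.332, -0.4028, 0.3343]
tcp_rot: [180.0, -0.1, 33.0]
wrist_force: [0.2, 0.6, -0.2]
width: 0.0914
finger_force: 0.0
```

Emit:
apply_moves --moves '[{"dr":[0,0,0],"offset":[0.35,0.47,0],"grip":0},{"dr":[0,0,0],"offset":[0.7,0.94,0],"grip":0},{"dr":[0,0,0],"offset":[0.7,0.94,0],"grip":0},{"dr":[0,0,0],"offset":[0.7,0.94,0],"grip":0},{"dr":[0,0,0],"offset":[0.7,0.94,0],"grip":0}]'

```text
time: 3.05
tool_pos: [0.4148, -0.2911, 0.3339]
tcp_rot: [180.0, -0.1, 32.9]
wrist_force: [1.0, -1.0, -0.1]
width: 0.0917
finger_force: 0.0
```

Emit:
apply_moves --moves '[{"dr":[0,0,0],"offset":[0.35,0.47,0],"grip":0},{"dr":[0,0,0],"offset":[0.7,0.94,0],"grip":0},{"dr":[0,0,0],"offset":[0.7,0.94,0],"grip":0},{"dr":[0,0,0],"offset":[0.7,0.94,0],"grip":0},{"dr":[0,0,0],"offset":[0.7,0.94,0],"grip":0}]'

```text
time: 3.47
tool_pos: [0.4982, -0.1792, 0.3335]
tcp_rot: [-180.0, -0.1, 32.8]
wrist_force: [-0.0, -0.6, -0.4]
width: 0.0919
finger_force: 0.0
```

Emit:
apply_moves --moves '[{"dr":[0,0,0],"offset":[0.35,0.47,0],"grip":0},{"dr":[0,0,0],"offset":[0.7,0.94,0],"grip":0},{"dr":[0,0,0],"offset":[0.7,0.94,0],"grip":0},{"dr":[0,0,0],"offset":[0.7,0.94,0],"grip":0},{"dr":[0,0,0],"offset":[0.7,0.94,0],"grip":0}]'

```text
time: 3.88
tool_pos: [0.5818, -0.0673, 0.3329]
tcp_rot: [-179.9, -0.0, 32.7]
wrist_force: [0.5, -0.4, -0.1]
width: 0.0917
finger_force: 0.0
```

Emit:
apply_moves --moves '[{"dr":[0,0,0],"offset":[0.35,0.47,0],"grip":0},{"dr":[0,0,0],"offset":[0.7,0.94,0],"grip":0},{"dr":[0,0,0],"offset":[0.7,0.94,0],"grip":0},{"dr":[0,0,0],"offset":[0.7,0.94,0],"grip":0},{"dr":[0,0,0],"offset":[0.7,0.94,0],"grip":0}]'

```text
time: 4.3
tool_pos: [0.6656, 0.0447, 0.3322]
tcp_rot: [-179.9, 0.1, 32.6]
wrist_force: [0.3, 0.1, 0.1]
width: 0.0919
finger_force: 0.0
```

Emit:
apply_moves --moves '[{"dr":[0,0,0],"offset":[0.03,0,-0.3],"grip":0},{"dr":[0,0,0],"offset":[0.03,0,-0.6],"grip":0},{"dr":[0,0,0],"offset":[0.03,0,-0.8],"grip":0},{"dr":[0,0,0],"offset":[0.03,0,-1],"grip":0},{"dr":[0,0,0],"offset":[0.03,0,-1],"grip":0},{"dr":[0,0,0],"offset":[0.03,0,-1],"grip":0}]'

```text
time: 4.8
tool_pos: [0.6674, 0.04, 0.2128]
tcp_rot: [180.0, 0.2, 32.3]
wrist_force: [-0.4, 0.8, 0.9]
width: 0.0919
finger_force: 0.0
```

Emit:
apply_moves --moves '[{"dr":[0,0,0],"offset":[0,0,-0.08],"grip":0},{"dr":[0,0,0],"offset":[0,0,-0.08],"grip":0},{"dr":[0,0,0],"offset":[0,0,-0.08],"grip":1},{"dr":[0,0,0],"offset":[0,0,-0.08],"grip":1},{"dr":[0,0,0],"offset":[0,0,-0.08],"grip":1},{"dr":[0,0,0],"offset":[0,0,-0.08],"grip":1},{"dr":[0,0,0],"offset":[0,0,-0.08],"grip":1},{"dr":[0,0,0],"offset":[0,0,-0.08],"grip":1},{"dr":[0,0,0],"offset":[0,0,-0.08],"grip":1}]'

```text
time: 5.55
tool_pos: [0.6682, 0.0444, 0.2041]
tcp_rot: [180.0, -0.0, 32.5]
wrist_force: [-0.7, -0.4, -0.6]
width: 0.0473
finger_force: 0.0
```

Emit:
apply_moves --moves '[{"dr":[0,0,0],"offset":[0,0,0],"grip":1},{"dr":[0,0,0],"offset":[0,0,0],"grip":1},{"dr":[0,0,0],"offset":[0,0,0],"grip":1},{"dr":[0,0,0],"offset":[0,0,0],"grip":1},{"dr":[0,0,0],"offset":[0,0,0],"grip":1}]'

```text
time: 5.97
tool_pos: [0.6675, 0.0455, 0.2039]
tcp_rot: [-179.9, 0.0, 32.6]
wrist_force: [-2.5, 3.1, 0.3]
width: 0.0305
finger_force: 29.7
```

Emit:
apply_moves --moves '[{"dr":[0,0,0.12],"offset":[0,0,0],"grip":1},{"dr":[0,0,0.24],"offset":[0,0,0],"grip":1},{"dr":[0,0,0.36],"offset":[0,0,0],"grip":1},{"dr":[0,0,0.48],"offset":[0,0,0],"grip":1},{"dr":[0,0,0.6],"offset":[0,0,0],"grip":1},{"dr":[0,0,0.72],"offset":[0,0,0],"grip":1},{"dr":[0,0,0.84],"offset":[0,0,0],"grip":1},{"dr":[0,0,0.92],"offset":[0,0,0],"grip":1},{"dr":[0,0,1],"offset":[0,0,0],"grip":1}]'

```text
time: 6.72
tool_pos: [0.67, 0.0438, 0.204]
tcp_rot: [179.8, -0.1, 77.6]
wrist_force: [5.1, 0.7, -2.9]
width: 0.0302
finger_force: 29.4
```

Emit:
apply_moves --moves '[{"dr":[0,0,0.12],"offset":[0,0,0],"grip":1},{"dr":[0,0,0.24],"offset":[0,0,0],"grip":1},{"dr":[0,0,0.36],"offset":[0,0,0],"grip":1},{"dr":[0,0,0.48],"offset":[0,0,0],"grip":1},{"dr":[0,0,0.6],"offset":[0,0,0],"grip":1},{"dr":[0,0,0.72],"offset":[0,0,0],"grip":1},{"dr":[0,0,0.84],"offset":[0,0,0],"grip":1},{"dr":[0,0,0.92],"offset":[0,0,0],"grip":1},{"dr":[0,0,1],"offset":[0,0,0],"grip":1},{"dr":[0,0,1],"offset":[0,0,0],"grip":1}]'

```text
time: 7.55
tool_pos: [0.6736, 0.0432, 0.204]
tcp_rot: [179.4, 0.2, 122.5]
wrist_force: [15.7, 2.5, -8.7]
width: 0.0297
finger_force: 30.0
```

Run:
```python
from h import *
o=bot.observe(); print(o["tool_pos"],o["tcp_rot"],o["ft_torque"],o["joint_positions"],o["width"])
im,_=read_camera("top"); cv2.imwrite("pics/p2.png",cv2.resize(im[150:320,230:450],None,fx=3.5,fy=3.5))
```

```text
[0.6736 0.0432 0.204 ] [179.3826   0.2315 122.4732] [ 0.3938 -3.2283 -0.3817] [ 24.4198  38.4433 -47.4506  86.847   29.8341  67.2363   4.2493] 0.029692215038815875
```

View pics/p2.png

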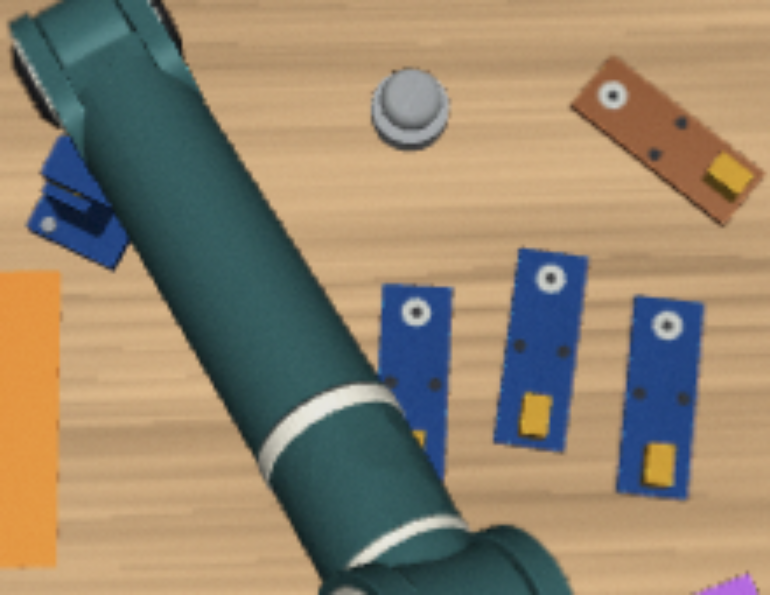

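The top view shows the arm over the press, the three plates still in place and the cup undisturbed at (410,100). I'll release the nut, rise and go to plate1's lug.

Emit:
apply_moves --moves '[{"dr":[0,0,0],"offset":[0,0,0],"grip":0},{"dr":[0,0,0],"offset":[0,0,0],"grip":0},{"dr":[0,0,0],"offset":[0,0,0],"grip":0},{"dr":[0,0,0],"offset":[0,0,0],"grip":0},{"dr":[0,0,0],"offset":[0,0,0.3],"grip":0},{"dr":[0,0,0],"offset":[0,0,0.6],"grip":0},{"dr":[0,0,0],"offset":[0,0,0.9],"grip":0},{"dr":[0,0,0],"offset":[0,0,1],"grip":0}]'

```text
time: 8.27
tool_pos: [0.6697, 0.0454, 0.3301]
tcp_rot: [179.6, 0.2, 122.5]
wrist_force: [0.5, 0.5, 1.1]
width: 0.0822
finger_force: 0.0
```

Emit:
apply_moves --moves '[{"dr":[0,0,-0.15],"offset":[-0.1,-0.1,0],"grip":0},{"dr":[0,0,-0.3],"offset":[-0.2,-0.2,0],"grip":0},{"dr":[0,0,-0.45],"offset":[-0.3,-0.3,0],"grip":0},{"dr":[0,0,-0.6],"offset":[-0.4,-0.4,0],"grip":0},{"dr":[0,0,-0.75],"offset":[-0.5,-0.5,0],"grip":0},{"dr":[0,0,-0.9],"offset":[-0.57,-0.59,0],"grip":0},{"dr":[0,0,-0.94],"offset":[-0.57,-0.59,0],"grip":0}]'

```text
time: 8.85
tool_pos: [0.5983, -0.0296, 0.324]
tcp_rot: [-180.0, 0.2, 79.7]
wrist_force: [-0.2, -0.3, -1.2]
width: 0.092
finger_force: 0.0
```

Emit:
apply_moves --moves '[{"dr":[0,0,-0.15],"offset":[-0.1,-0.1,0],"grip":0},{"dr":[0,0,-0.3],"offset":[-0.2,-0.2,0],"grip":0},{"dr":[0,0,-0.45],"offset":[-0.3,-0.3,0],"grip":0},{"dr":[0,0,-0.6],"offset":[-0.4,-0.4,0],"grip":0},{"dr":[0,0,-0.75],"offset":[-0.5,-0.5,0],"grip":0},{"dr":[0,0,-0.9],"offset":[-0.57,-0.59,0],"grip":0},{"dr":[0,0,-0.94],"offset":[-0.57,-0.59,0],"grip":0}]'

```text
time: 9.43
tool_pos: [0.5295, -0.1002, 0.3239]
tcp_rot: [179.9, 0.1, 37.4]
wrist_force: [-0.1, -0.1, -0.2]
width: 0.0917
finger_force: 0.0
```

Emit:
apply_moves --moves '[{"dr":[0,0,-0.15],"offset":[-0.1,-0.1,0],"grip":0},{"dr":[0,0,-0.3],"offset":[-0.2,-0.2,0],"grip":0},{"dr":[0,0,-0.45],"offset":[-0.3,-0.3,0],"grip":0},{"dr":[0,0,-0.6],"offset":[-0.4,-0.4,0],"grip":0},{"dr":[0,0,-0.75],"offset":[-0.5,-0.5,0],"grip":0},{"dr":[0,0,-0.9],"offset":[-0.57,-0.59,0],"grip":0},{"dr":[0,0,-0.94],"offset":[-0.57,-0.59,0],"grip":0},{"dr":[0,0,-0.94],"offset":[-0.57,-0.59,0],"grip":0}]'

```text
time: 10.1
tool_pos: [0.4621, -0.1688, 0.3239]
tcp_rot: [180.0, 0.0, -4.5]
wrist_force: [-0.1, 1.1, 0.8]
width: 0.0919
finger_force: 0.0
```

Run:
```python
from h import *
o=bot.observe(); print(o["tool_pos"],o["tcp_rot"],o["joint_positions"],o["width"])
im,_=read_camera("side"); cv2.imwrite("pics/p3.png",im)
```

```text
[ 0.4621 -0.1688  0.3239] [179.9582   0.0228  -4.5025] [ 41.8341   7.6539 -28.0789 104.0945   3.8932  69.2032 -81.9201] 0.09186814336493591
```

View pics/p3.png

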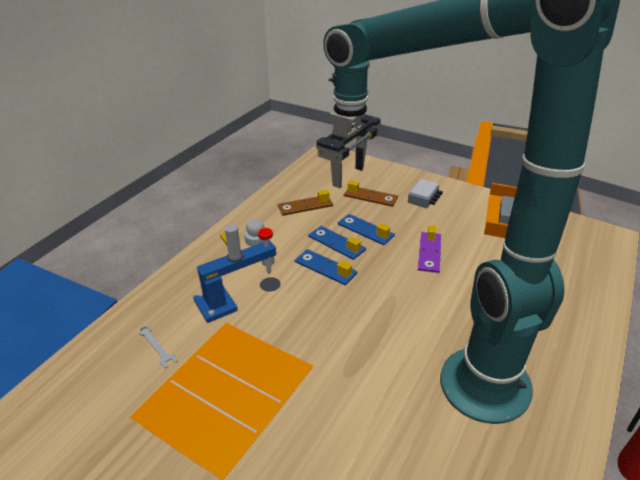

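The side view shows the tongue turned away at (225,237), so the nut is open. The gripper hangs above plate1's lug.

Emit:
apply_moves --moves '[{"dr":[0,0,0],"offset":[0.02,0.01,-0.3],"grip":0},{"dr":[0,0,0],"offset":[0.02,0.01,-0.6],"grip":0},{"dr":[0,0,0],"offset":[0.02,0.01,-0.9],"grip":0},{"dr":[0,0,0],"offset":[0.02,0.01,-1],"grip":0}]'

```text
time: 10.48
tool_pos: [0.4626, -0.1653, 0.1994]
tcp_rot: [-179.9, 0.4, -4.2]
wrist_force: [-1.2, 0.9, -1.1]
width: 0.0921
finger_force: 0.0
```

Emit:
apply_moves --moves '[{"dr":[0,0,0],"offset":[0,0,-0.3],"grip":0},{"dr":[0,0,0],"offset":[0,0,-0.6],"grip":0},{"dr":[0,0,0],"offset":[0,0,-0.8],"grip":0},{"dr":[0,0,0],"offset":[0,0,-1],"grip":0},{"dr":[0,0,0],"offset":[0,0,-1],"grip":0},{"dr":[0,0,0],"offset":[0,0,-1],"grip":0}]'

```text
time: 10.98
tool_pos: [0.465, -0.1658, 0.0834]
tcp_rot: [-179.9, 0.1, -4.2]
wrist_force: [0.4, -0.9, 0.5]
width: 0.092
finger_force: 0.0
```

Emit:
apply_moves --moves '[{"dr":[0,0,0],"offset":[0,0,-0.2],"grip":0},{"dr":[0,0,0],"offset":[0,0,-0.4],"grip":0},{"dr":[0,0,0],"offset":[0,0,-0.5],"grip":0},{"dr":[0,0,0],"offset":[0,0,-0.53],"grip":0},{"dr":[0,0,0],"offset":[0,0,-0.53],"grip":1},{"dr":[0,0,0],"offset":[0,0,-0.53],"grip":1},{"dr":[0,0,0],"offset":[0,0,-0.53],"grip":1}]'

```text
time: 11.57
tool_pos: [0.4664, -0.1671, 0.0218]
tcp_rot: [180.0, -0.1, -4.4]
wrist_force: [0.3, -0.1, 0.6]
width: 0.0739
finger_force: 0.0
```

Emit:
apply_moves --moves '[{"dr":[0,0,0],"offset":[0,0,0],"grip":1},{"dr":[0,0,0],"offset":[0,0,0],"grip":1},{"dr":[0,0,0],"offset":[0,0,0],"grip":1},{"dr":[0,0,0],"offset":[0,0,0],"grip":1},{"dr":[0,0,0],"offset":[0,0,0],"grip":1},{"dr":[0,0,0],"offset":[0,0,0],"grip":1},{"dr":[0,0,0],"offset":[0,0,0],"grip":1},{"dr":[0,0,0],"offset":[0,0,0],"grip":1},{"dr":[0,0,0],"offset":[0,0,0],"grip":1}]'

```text
time: 12.32
tool_pos: [0.4653, -0.1665, 0.0204]
tcp_rot: [-180.0, 0.0, -4.3]
wrist_force: [-0.4, 0.5, 0.9]
width: 0.0239
finger_force: 30.0
```

```bash
cat > mk.py <<'E'
import sys
from h import *
def mark(x,y,cams=("side","top"),R=9):
    for n in cams:
        im,_=read_camera(n); m=masks(im); u,a=comp(m["white"],proj(n,(x,y,.01)),R)
        if u is None: print(n,"none"); continue
        M=solve(n,u,lambda c:cyl(c,.013,.01,.0101),np.array([.6,-.2]))
        T=np.array([.6269,-.0318] if n=="side" else [.6299,-.0343]); print(n,"mark",M,"area",a,"tip-mark",T-M)
    o=bot.observe(); print(o["tool_pos"],o["tcp_rot"],o["width"],o["joint_positions"].round(0))
if __name__=="__main__": mark(float(sys.argv[1]),float(sys.argv[2]))
E
python3 mk.py .594 -.177
```

```text
side mark [ 0.5925 -0.1754] area 42 tip-mark [0.0344 0.1436]
top mark [ 0.5956 -0.1786] area 54 tip-mark [0.0343 0.1443]
[ 0.4653 -0.1665  0.0204] [-179.9858    0.0132   -4.345 ] 0.02358987620764945 [ 33.  32. -21. 119.  20.  32. -97.]
```

Emit:
apply_moves --moves '[{"dr":[0,0,0],"offset":[0.04,0.1,0],"grip":1},{"dr":[0,0,0],"offset":[0.08,0.25,0],"grip":1},{"dr":[0,0,0],"offset":[0.12,0.4,0],"grip":1},{"dr":[0,0,0],"offset":[0.16,0.55,0],"grip":1},{"dr":[0,0,0],"offset":[0.2,0.7,0],"grip":1},{"dr":[0,0,0],"offset":[0.24,0.85,0],"grip":1},{"dr":[0,0,0],"offset":[0.28,0.95,0],"grip":1},{"dr":[0,0,0],"offset":[0.285,1,0],"grip":1}]'

```text
time: 13.08
tool_pos: [0.5001, -0.0458, 0.0204]
tcp_rot: [180.0, -0.0, -4.3]
wrist_force: [0.6, -2.8, 0.5]
width: 0.0237
finger_force: 30.0
```

Emit:
apply_moves --moves '[{"dr":[0,0,0],"offset":[0,0.1,0],"grip":1},{"dr":[0,0,0],"offset":[0,0.2,0],"grip":1},{"dr":[0,0,0],"offset":[0,0.2,0],"grip":1},{"dr":[0,0,0],"offset":[0,0.2,0],"grip":1},{"dr":[0,0,0],"offset":[0,0.2,0],"grip":1}]'

```text
time: 13.5
tool_pos: [0.4994, -0.0217, 0.0204]
tcp_rot: [-179.9, 0.0, -4.3]
wrist_force: [-0.6, 2.7, -0.0]
width: 0.0237
finger_force: 30.0
```

```bash
python3 mk.py .6269 -.032; python3 -c "
from h import *
im,_=read_camera('side'); cv2.imwrite('pics/p4.png',cv2.resize(im[200:320,200:360],None,fx=5,fy=5))"
```

```text
side mark [ 0.6261 -0.0299] area 50 tip-mark [ 0.0008 -0.0019]
top mark [ 0.6251 -0.0425] area 8 tip-mark [0.0048 0.0082]
[ 0.4995 -0.0224  0.0204] [-179.9579   -0.0008   -4.3108] 0.02364614934694231 [  16.   32.  -21.  119.   20.   33. -113.]
```

View pics/p4.png

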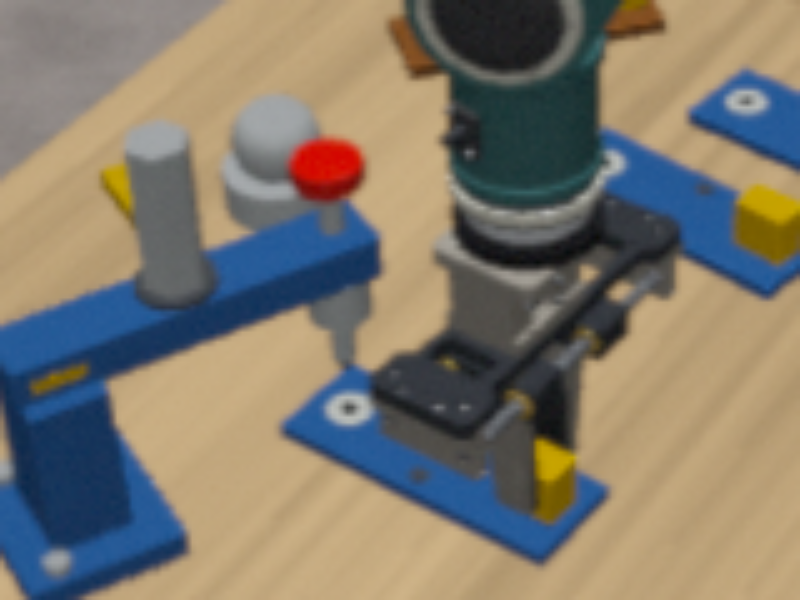

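The side crop shows the white disc at (349,408) straight below the punch tip at (346,366), with the lug gripped. I'll release, rise, shut the fingers and move above the palm disc.

Emit:
apply_moves --moves '[{"dr":[0,0,0],"offset":[0,0,0],"grip":0.5},{"dr":[0,0,0],"offset":[0,0,0],"grip":0.5},{"dr":[0,0,0],"offset":[0,0,0],"grip":0.5},{"dr":[0,0,0],"offset":[0,0,0],"grip":0.5},{"dr":[0,0,0],"offset":[0,0,0.2],"grip":0.5},{"dr":[0,0,0],"offset":[0,0,0.5],"grip":0.5},{"dr":[0,0,0],"offset":[0,0,0.8],"grip":1},{"dr":[0,0,0],"offset":[0,0,1],"grip":1}]'

```text
time: 14.32
tool_pos: [0.5004, -0.023, 0.1432]
tcp_rot: [180.0, -0.1, -4.4]
wrist_force: [1.4, -0.3, -0.1]
width: 0.0346
finger_force: 0.0
```

Emit:
apply_moves --moves '[{"dr":[0,0,0.15],"offset":[0,0,0.3],"grip":1},{"dr":[0,0,0.3],"offset":[0,0,0.6],"grip":1},{"dr":[0,0,0.45],"offset":[0,0,0.9],"grip":1},{"dr":[0,0,0.6],"offset":[0.2,0,0.9],"grip":1},{"dr":[0,0,0.75],"offset":[0.45,0,0.9],"grip":1},{"dr":[0,0,0.9],"offset":[0.7,-0.05,0.9],"grip":1},{"dr":[0,0,1],"offset":[1,-0.09,0.9],"grip":1},{"dr":[0,0,1],"offset":[1,-0.09,0.9],"grip":1}]'

```text
time: 14.98
tool_pos: [0.624, -0.0359, 0.2467]
tcp_rot: [-180.0, -0.1, 40.6]
wrist_force: [-0.7, -1.3, 0.5]
width: 0.0005
finger_force: 0.0
```

Emit:
apply_moves --moves '[{"dr":[0,0,0],"offset":[0.075,0,-0.2],"grip":1},{"dr":[0,0,0],"offset":[0.075,0,-0.35],"grip":1},{"dr":[0,0,0],"offset":[0.075,0,-0.42],"grip":1},{"dr":[0,0,0],"offset":[0.075,0,-0.42],"grip":1},{"dr":[0,0,0],"offset":[0.075,0,-0.42],"grip":1}]'

```text
time: 15.4
tool_pos: [0.6282, -0.0337, 0.1982]
tcp_rot: [-180.0, 0.0, 40.6]
wrist_force: [0.2, -0.0, 0.4]
width: 0.0003
finger_force: 0.0
```

```bash
python3 mk.py .6269 -.032; python3 -c "
from h import *
print(proj('side',(.6269,-.0318,.04)), 'tip px seen 269.2 273.2')"
```

```text
side none
top none
[ 0.6291 -0.0336  0.1995] [179.907   -0.0741  40.6256] 0.00032767462072811487 [ 24.  30. -33.  94.  18.  61. -64.]
[268.7318 273.0332] tip px seen 269.2 273.2
```

```bash
python3 -c "
from h import *
im,_=read_camera('side'); cv2.imwrite('pics/p5.png',cv2.resize(im[180:320,200:370],None,fx=4,fy=4))
print([(round(r['p'],2),r['xy'],atz('side',r['xy'],.01)[:2]) for r in pinpoint('side','plate1_mark')])"
```

```text
[(0.59, [277.8, 272.0], array([ 0.6284, -0.0753]))]
```

View pics/p5.png

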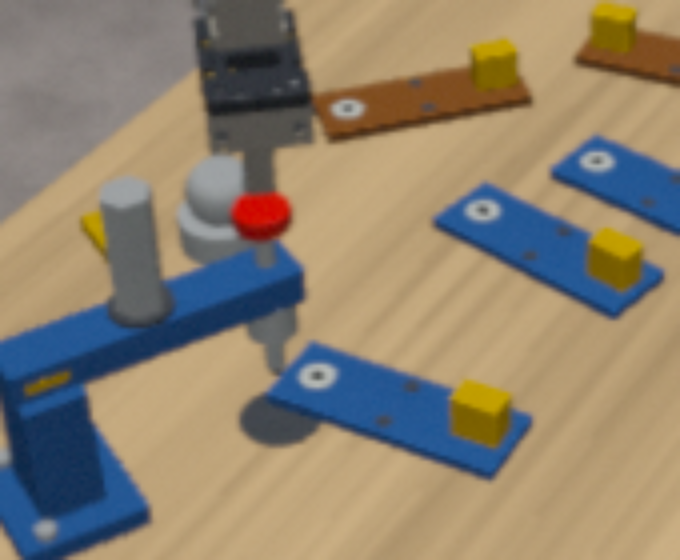

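Plate1 was knocked aside: its mark is now at crop (316,376), and the tip is at (275,370). I'll measure it and grip it again.

```bash
cat > pl.py <<'E'
import sys
from h import *
pm=[float(sys.argv[1]),float(sys.argv[2])];pl=[float(sys.argv[3]),float(sys.argv[4])]
for n in("side","top"):
    im,_=read_camera(n);m=masks(im);r=plate(n,m,proj(n,(*pm,.01)),proj(n,(*pl,.03)))
    print(n,r[0],r[1],r[4:],None if r[0] is None or r[1] is None else (np.hypot(*(r[0]-r[1])),np.degrees(np.arctan2(*(r[0]-r[1])[::-1]))))
o=bot.observe(); print(o["tool_pos"],o["tcp_rot"],o["width"],o["joint_positions"].round(0))
E
python3 - <<'E'
from h import *
print(atz("side",(279,274),.01)[:2],atz("side",(200+480/4,180+412/4),.03)[:2])
E
python3 pl.py .62 -.078 .49 -.08
```

```text
[ 0.6206 -0.0699] [ 0.4897 -0.0772]
side [ 0.6221 -0.0717] [ 0.4926 -0.0808] (47, 200) (np.float64(0.12985583068244105), np.float64(4.042002604601515))
top None None (0, 0) None
[ 0.6289 -0.0337  0.1991] [179.9203  -0.0558  40.6299] 0.0005508069999692662 [ 24.  30. -33.  94.  18.  61. -64.]
```

Emit:
apply_moves --moves '[{"dr":[0,0,0],"offset":[0,0,0.3],"grip":0},{"dr":[0,0,-0.15],"offset":[-0.25,-0.1,0.3],"grip":0},{"dr":[0,0,-0.3],"offset":[-0.5,-0.2,0.3],"grip":0},{"dr":[0,0,-0.45],"offset":[-0.75,-0.3,0.3],"grip":0},{"dr":[0,0,-0.6],"offset":[-1,-0.4,0.3],"grip":0},{"dr":[0,0,-0.75],"offset":[-1,-0.4,0.3],"grip":0},{"dr":[0,0,-0.81],"offset":[-1,-0.4,0.3],"grip":0},{"dr":[0,0,-0.81],"offset":[-1,-0.4,0.3],"grip":0}]'

```text
time: 16.37
tool_pos: [0.5084, -0.0821, 0.235]
tcp_rot: [179.9, -0.1, 4.1]
wrist_force: [-0.1, -0.3, 1.0]
width: 0.0519
finger_force: 0.0
```

Emit:
apply_moves --moves '[{"dr":[0,0,0],"offset":[-0.125,0,-0.25],"grip":0},{"dr":[0,0,0],"offset":[-0.125,0,-0.5],"grip":0},{"dr":[0,0,0],"offset":[-0.125,0,-0.7],"grip":0},{"dr":[0,0,0],"offset":[-0.125,0,-0.8],"grip":0},{"dr":[0,0,0],"offset":[-0.125,0,-0.8],"grip":0}]'

```text
time: 16.78
tool_pos: [0.4918, -0.0811, 0.1356]
tcp_rot: [-179.9, 0.3, 4.3]
wrist_force: [0.6, 0.6, -0.0]
width: 0.0849
finger_force: 0.0
```

Emit:
apply_moves --moves '[{"dr":[0,0,0],"offset":[0,0,-0.25],"grip":0},{"dr":[0,0,0],"offset":[0,0,-0.5],"grip":0},{"dr":[0,0,0],"offset":[0,0,-0.75],"grip":0},{"dr":[0,0,0],"offset":[0,0,-0.9],"grip":0},{"dr":[0,0,0],"offset":[0,0,-0.97],"grip":0},{"dr":[0,0,0],"offset":[0,0,-0.97],"grip":1},{"dr":[0,0,0],"offset":[0,0,-0.97],"grip":1}]'

```text
time: 17.37
tool_pos: [0.4947, -0.0815, 0.0226]
tcp_rot: [180.0, -0.1, 4.2]
wrist_force: [0.5, 0.2, 0.4]
width: 0.0807
finger_force: 0.0
```

Emit:
apply_moves --moves '[{"dr":[0,0,0],"offset":[0,0,0],"grip":1},{"dr":[0,0,0],"offset":[0,0,0],"grip":1},{"dr":[0,0,0],"offset":[0,0,0],"grip":1},{"dr":[0,0,0],"offset":[0,0,0],"grip":1},{"dr":[0,0,0],"offset":[0,0,0],"grip":1},{"dr":[0,0,0],"offset":[0,0,0],"grip":1},{"dr":[0,0,0],"offset":[0,0,0],"grip":1},{"dr":[0,0,0],"offset":[0,0,0],"grip":1},{"dr":[0,0,0],"offset":[0,0,0],"grip":1},{"dr":[0,0,0],"offset":[0,0,0],"grip":1}]'

```text
time: 18.2
tool_pos: [0.4935, -0.0814, 0.0216]
tcp_rot: [-180.0, 0.0, 4.2]
wrist_force: [-1.0, 1.2, 1.3]
width: 0.0241
finger_force: 30.0
```

```bash
python3 mk.py .622 -.072
```

```text
side mark [ 0.6221 -0.0717] area 47 tip-mark [0.0048 0.0399]
top mark [ 0.6248 -0.0752] area 53 tip-mark [0.0051 0.0409]
[ 0.4935 -0.0814  0.0216] [-179.9855    0.0125    4.1917] 0.024099497994495952 [ 23.  32. -22. 118.  21.  33. -99.]
```

Shift needed: (+0.005, +0.0404). Slide there, then check.

Emit:
apply_moves --moves '[{"dr":[0,0,0],"offset":[0.02,0.1,0],"grip":1},{"dr":[0,0,0],"offset":[0.04,0.22,0],"grip":1},{"dr":[0,0,0],"offset":[0.04,0.3,0],"grip":1},{"dr":[0,0,0],"offset":[0.04,0.336,0],"grip":1},{"dr":[0,0,0],"offset":[0.04,0.336,0],"grip":1},{"dr":[0,0,0],"offset":[0.04,0.336,0],"grip":1},{"dr":[0,0,0],"offset":[0.04,0.336,0],"grip":0.5},{"dr":[0,0,0],"offset":[0.04,0.336,0],"grip":0.5},{"dr":[0,0,0],"offset":[0.04,0.336,0],"grip":0.5},{"dr":[0,0,0],"offset":[0.04,0.336,0],"grip":0.5}]'

```text
time: 19.13
tool_pos: [0.4983, -0.0418, 0.0216]
tcp_rot: [180.0, 0.0, 4.2]
wrist_force: [-0.0, -0.0, -0.1]
width: 0.0458
finger_force: 0.0
```

Emit:
apply_moves --moves '[{"dr":[0,0,0],"offset":[0,0,0.2],"grip":0.5},{"dr":[0,0,0],"offset":[0,0,0.5],"grip":0.5},{"dr":[0,0,0],"offset":[0,0,0.8],"grip":1},{"dr":[0,0,0],"offset":[0,0,1],"grip":1}]'

```text
time: 19.47
tool_pos: [0.4992, -0.0414, 0.1444]
tcp_rot: [180.0, -0.1, 4.2]
wrist_force: [0.2, -0.5, -0.6]
width: 0.0349
finger_force: 0.0
```

Emit:
apply_moves --moves '[{"dr":[0,0,0.15],"offset":[0,0,0.3],"grip":1},{"dr":[0,0,0.3],"offset":[0,0,0.6],"grip":1},{"dr":[0,0,0.45],"offset":[0,0,0.9],"grip":1},{"dr":[0,0,0.6],"offset":[0.2,0,0.9],"grip":1},{"dr":[0,0,0.75],"offset":[0.45,0,0.9],"grip":1},{"dr":[0,0,0.8],"offset":[0.7,0.05,0.9],"grip":1},{"dr":[0,0,0.8],"offset":[1,0.07,0.9],"grip":1},{"dr":[0,0,0.8],"offset":[1,0.07,0.9],"grip":1}]'

```text
time: 20.13
tool_pos: [0.6227, -0.0329, 0.2482]
tcp_rot: [-179.9, -0.2, 40.1]
wrist_force: [-0.4, -0.2, 0.2]
width: 0.0002
finger_force: 0.0
```

Emit:
apply_moves --moves '[{"dr":[0,0,0],"offset":[0.08,0,-0.2],"grip":1},{"dr":[0,0,0],"offset":[0.08,0,-0.35],"grip":1},{"dr":[0,0,0],"offset":[0.08,0,-0.42],"grip":1},{"dr":[0,0,0],"offset":[0.08,0,-0.42],"grip":1},{"dr":[0,0,0],"offset":[0.08,0,-0.42],"grip":1}]'

```text
time: 20.55
tool_pos: [0.6275, -0.0331, 0.1994]
tcp_rot: [-180.0, 0.0, 40.2]
wrist_force: [-0.1, -0.3, -0.1]
width: 0.0006
finger_force: 0.0
```

```bash
python3 pl.py .6269 -.032 .498 -.041
```

```text
side [ 0.6261 -0.0299] [ 0.4979 -0.0409] (50, 198) (np.float64(0.1287189430146769), np.float64(4.8912089855720255))
top None None (0, 0) None
[ 0.6284 -0.033   0.2007] [179.9107  -0.0768  40.1792] 0.00010997637570183023 [ 24.  30. -33.  94.  18.  61. -64.]
```

Emit:
apply_moves --moves '[{"dr":[0,0,0],"offset":[0,0,-0.1],"grip":1},{"dr":[0,0,0],"offset":[0,0,-0.2],"grip":1},{"dr":[0,0,0],"offset":[0,0,-0.28],"grip":1},{"dr":[0,0,0],"offset":[0,0,-0.35],"grip":1},{"dr":[0,0,0],"offset":[0,0,-0.39],"grip":1},{"dr":[0,0,0],"offset":[0,0,-0.41],"grip":1},{"dr":[0,0,0],"offset":[0,0,-0.41],"grip":1},{"dr":[0,0,0],"offset":[0,0,-0.41],"grip":1},{"dr":[0,0,0],"offset":[0,0,-0.41],"grip":1},{"dr":[0,0,0],"offset":[0,0,-0.41],"grip":1}]'

```text
time: 21.48
tool_pos: [0.6293, -0.0329, 0.1543]
tcp_rot: [179.8, -0.1, 40.2]
wrist_force: [-6.6, -1.5, 28.2]
width: 0.0007
finger_force: 13.6
```

```bash
python3 -c "
from h import *
im,_=read_camera('side'); cv2.imwrite('pics/p6.png',cv2.resize(im[210:310,210:350],None,fx=5,fy=5))
o=bot.observe();print(o['tool_pos'],o['wrist_force'])"
```

```text
[ 0.6293 -0.0329  0.1543] [-6.2799 -1.7383 28.1494]
```

View pics/p6.png

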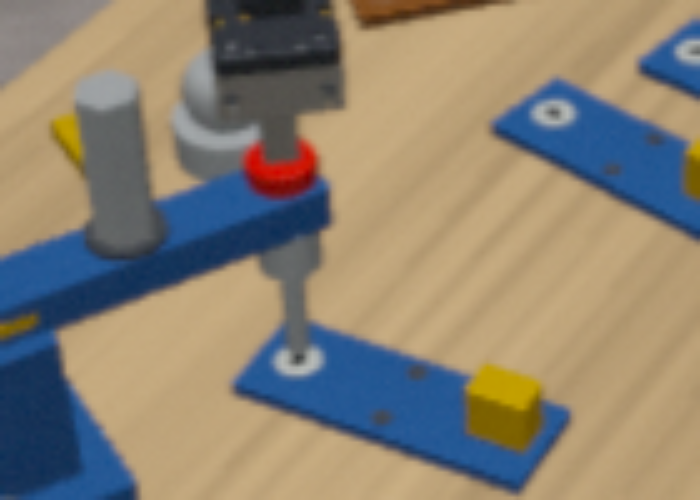

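The side crop shows the punch tip in the centre of plate1's spot at (298,358), at 28 N. I'll rise and grip plate1's lug again.

Emit:
apply_moves --moves '[{"dr":[0,0,0],"offset":[0,0,0.25],"grip":1},{"dr":[0,0,0],"offset":[0,0,0.5],"grip":1},{"dr":[0,0,0],"offset":[0,0,0.75],"grip":0.5},{"dr":[0,0,-0.15],"offset":[-0.25,-0.02,0.8],"grip":0.5},{"dr":[0,0,-0.3],"offset":[-0.5,-0.04,0.8],"grip":0.5},{"dr":[0,0,-0.45],"offset":[-0.75,-0.06,0.8],"grip":0.5},{"dr":[0,0,-0.6],"offset":[-1,-0.07,0.8],"grip":0.5},{"dr":[0,0,-0.75],"offset":[-1,-0.07,0.8],"grip":0.5},{"dr":[0,0,-0.8],"offset":[-1,-0.07,0.8],"grip":0.5}]'

```text
time: 22.28
tool_pos: [0.5052, -0.042, 0.2451]
tcp_rot: [179.9, 0.2, 3.8]
wrist_force: [0.7, -0.1, 0.3]
width: 0.0447
finger_force: 0.0
```

Emit:
apply_moves --moves '[{"dr":[0,0,0],"offset":[-0.08,0,-0.3],"grip":0.5},{"dr":[0,0,0],"offset":[-0.08,0,-0.6],"grip":0.5},{"dr":[0,0,0],"offset":[-0.08,0,-0.8],"grip":0.5},{"dr":[0,0,0],"offset":[-0.08,0,-0.9],"grip":0.5},{"dr":[0,0,0],"offset":[-0.08,0,-0.9],"grip":0.5}]'

```text
time: 22.7
tool_pos: [0.4955, -0.0412, 0.1348]
tcp_rot: [-179.9, 0.4, 4.2]
wrist_force: [-0.1, 0.0, -0.2]
width: 0.0461
finger_force: 0.0
```

Emit:
apply_moves --moves '[{"dr":[0,0,0],"offset":[0,0,-0.25],"grip":0.5},{"dr":[0,0,0],"offset":[0,0,-0.5],"grip":0.5},{"dr":[0,0,0],"offset":[0,0,-0.75],"grip":0.5},{"dr":[0,0,0],"offset":[0,0,-0.95],"grip":0.5},{"dr":[0,0,0],"offset":[0,0,-0.98],"grip":0.5},{"dr":[0,0,0],"offset":[0,0,-0.98],"grip":1},{"dr":[0,0,0],"offset":[0,0,-0.98],"grip":1},{"dr":[0,0,0],"offset":[0,0,-0.98],"grip":1},{"dr":[0,0,0],"offset":[0,0,-0.98],"grip":1},{"dr":[0,0,0],"offset":[0,0,-0.98],"grip":1}]'

```text
time: 23.53
tool_pos: [0.4999, -0.041, 0.0223]
tcp_rot: [180.0, -0.2, 4.2]
wrist_force: [-1.6, 1.4, 8.1]
width: 0.0237
finger_force: 30.0
```

```bash
python3 mk.py .6269 -.032
```

```text
side mark [ 0.6261 -0.0299] area 50 tip-mark [ 0.0008 -0.0019]
top mark [ 0.6251 -0.0338] area 28 tip-mark [ 0.0048 -0.0005]
[ 0.4999 -0.041   0.0223] [179.9668  -0.1978   4.2358] 0.023287364113937777 [  19.   32.  -22.  118.   22.   33. -104.]
```

Emit:
apply_moves --moves '[{"dr":[0,0,0],"offset":[-0.1,0,0.015],"grip":1},{"dr":[0,0,0],"offset":[-0.25,0,0.015],"grip":1},{"dr":[0,0,0],"offset":[-0.4,0.1,0.015],"grip":1},{"dr":[0,0,0],"offset":[-0.42,0.25,0.015],"grip":1},{"dr":[0,0,0],"offset":[-0.42,0.4,0.015],"grip":1},{"dr":[0,0,0],"offset":[-0.42,0.55,0.015],"grip":1},{"dr":[0,0,0],"offset":[-0.42,0.7,0.015],"grip":1},{"dr":[0,0,0],"offset":[-0.42,0.85,0.015],"grip":1},{"dr":[0,0,0],"offset":[-0.42,1,0.015],"grip":1}]'

```text
time: 24.38
tool_pos: [0.4476, 0.0785, 0.0225]
tcp_rot: [179.9, 0.0, 4.1]
wrist_force: [-0.2, -1.0, -4.9]
width: 0.0238
finger_force: 30.0
```

Emit:
apply_moves --moves '[{"dr":[0,0,0],"offset":[0,0.15,0],"grip":1},{"dr":[0,0,0],"offset":[0,0.3,0],"grip":1},{"dr":[0,0,0],"offset":[0,0.45,0],"grip":1},{"dr":[0,0,0],"offset":[0,0.6,0],"grip":1},{"dr":[0,0,0],"offset":[0,0.75,0],"grip":1},{"dr":[0,0,0],"offset":[0,0.9,0],"grip":1},{"dr":[0,0,0],"offset":[0,1,0],"grip":1}]'

```text
time: 24.97
tool_pos: [0.4477, 0.1998, 0.0225]
tcp_rot: [180.0, 0.0, 4.2]
wrist_force: [-0.1, 0.0, -5.0]
width: 0.0236
finger_force: 30.0
```

```bash
python3 pl.py .577 .208 .449 .199
```

```text
side [0.5751 0.2086] None (73, 0) None
top [0.5786 0.2103] None (55, 0) None
[0.4478 0.2011 0.0226] [-179.9023   -0.0466    4.4018] 0.023505931494162795 [  -9.   31.  -22.  120.   22.   33. -133.]
```

Emit:
apply_moves --moves '[{"dr":[0,0,0],"offset":[0,0.15,0],"grip":1},{"dr":[0,0,0],"offset":[0,0.3,0],"grip":1},{"dr":[0,0,0],"offset":[0,0.45,0],"grip":1},{"dr":[0,0,0.03],"offset":[0,0.6,0],"grip":1},{"dr":[0,0,0.05],"offset":[0,0.75,0],"grip":1},{"dr":[0,0,0.05],"offset":[0,0.9,0],"grip":1},{"dr":[0,0,0.05],"offset":[0,1,0],"grip":1}]'

```text
time: 25.65
tool_pos: [0.4484, 0.3184, 0.0223]
tcp_rot: [180.0, 0.0, 6.4]
wrist_force: [0.3, -1.0, -3.8]
width: 0.0238
finger_force: 30.0
```

Emit:
apply_moves --moves '[{"dr":[0,0,0],"offset":[0,0.15,0],"grip":1},{"dr":[0,0,0],"offset":[0,0.3,0],"grip":1},{"dr":[0,0,0],"offset":[0,0.45,0],"grip":1},{"dr":[0,0,0],"offset":[0,0.6,0],"grip":1},{"dr":[0,0,0],"offset":[0,0.75,0],"grip":1},{"dr":[0,0,0],"offset":[0,0.8,0],"grip":1},{"dr":[0,0,0],"offset":[0,0.8,0],"grip":1}]'

```text
time: 26.23
tool_pos: [0.4478, 0.4162, 0.0224]
tcp_rot: [-179.9, -0.0, 6.5]
wrist_force: [-1.3, 3.0, -2.1]
width: 0.0238
finger_force: 30.0
```

```bash
python3 pl.py .578 .428 .449 .417
```

```text
side [0.5757 0.4312] [0.44   0.4117] (102, 191) (np.float64(0.13716927217205893), np.float64(8.196134339568186))
top [0.5784 0.4276] None (54, 0) None
[0.448  0.415  0.0224] [-179.9257   -0.0315    6.4946] 0.02379688812413388 [ -29.   40.  -22.  103.   21.   41. -147.]
```

Emit:
apply_moves --moves '[{"dr":[0,0,0],"offset":[0,0,0],"grip":0.4},{"dr":[0,0,0],"offset":[0,0,0],"grip":0.4},{"dr":[0,0,0],"offset":[0,0,0],"grip":0.4},{"dr":[0,0,0],"offset":[0,0,0],"grip":0.4},{"dr":[0,0,0],"offset":[0,0,0.2],"grip":0.4},{"dr":[0,0,0],"offset":[0,0,0.5],"grip":0.4},{"dr":[0,0,0],"offset":[0,0,0.8],"grip":0},{"dr":[0,0,0],"offset":[0,0,1],"grip":0}]'

```text
time: 27.0
tool_pos: [0.4487, 0.4152, 0.1455]
tcp_rot: [-179.9, -0.1, 6.4]
wrist_force: [-0.5, 1.4, -0.5]
width: 0.0669
finger_force: 0.0
```

Emit:
apply_moves --moves '[{"dr":[0,0,0],"offset":[0.02,-0.25,0.1],"grip":0},{"dr":[0,0,0],"offset":[0.04,-0.5,0.2],"grip":0},{"dr":[0,0,0],"offset":[0.05,-0.75,0.2],"grip":0},{"dr":[0,0,0],"offset":[0.06,-0.97,0.2],"grip":0},{"dr":[0,0,0],"offset":[0.06,-0.97,0.2],"grip":0}]'

```text
time: 27.42
tool_pos: [0.4565, 0.2917, 0.1662]
tcp_rot: [179.7, 0.0, 6.0]
wrist_force: [0.2, -0.3, -0.1]
width: 0.0917
finger_force: 0.0
```

Emit:
apply_moves --moves '[{"dr":[0,0,0],"offset":[0.02,-0.25,0],"grip":0},{"dr":[0,0,0],"offset":[0.04,-0.5,0],"grip":0},{"dr":[0,0,0],"offset":[0.05,-0.75,0],"grip":0},{"dr":[0,0,0],"offset":[0.06,-0.97,0],"grip":0},{"dr":[0,0,0],"offset":[0.06,-0.97,0],"grip":0}]'

```text
time: 27.83
tool_pos: [0.4628, 0.1761, 0.1659]
tcp_rot: [179.8, 0.1, 6.0]
wrist_force: [-0.0, 0.0, 0.1]
width: 0.0922
finger_force: 0.0
```

Emit:
apply_moves --moves '[{"dr":[0,0,0],"offset":[0.02,-0.25,0],"grip":0},{"dr":[0,0,0],"offset":[0.04,-0.5,0],"grip":0},{"dr":[0,0,0],"offset":[0.05,-0.75,0],"grip":0},{"dr":[0,0,-0.05],"offset":[0.06,-0.97,0],"grip":0},{"dr":[0,0,-0.1],"offset":[0.06,-0.97,0],"grip":0}]'

```text
time: 28.25
tool_pos: [0.4699, 0.0605, 0.1661]
tcp_rot: [179.9, 0.0, 1.4]
wrist_force: [-0.3, 0.2, 0.2]
width: 0.0919
finger_force: 0.0
```

Emit:
apply_moves --moves '[{"dr":[0,0,-0.05],"offset":[0.02,-0.25,0],"grip":0},{"dr":[0,0,-0.1],"offset":[0.04,-0.5,0],"grip":0},{"dr":[0,0,-0.15],"offset":[0.05,-0.75,0],"grip":0},{"dr":[0,0,-0.25],"offset":[0.06,-0.97,0],"grip":0},{"dr":[0,0,-0.25],"offset":[0.06,-0.97,0],"grip":0}]'

```text
time: 28.67
tool_pos: [0.4771, -0.056, 0.1663]
tcp_rot: [179.9, -0.0, -9.9]
wrist_force: [-0.0, -1.2, 0.3]
width: 0.092
finger_force: 0.0
```

```bash
python3 pl.py .62 -.300 .493 -.279;python3 pl.py .574 -.404 .446 -.386;python3 pl.py .578 .428 .449 .417
```

```text
side [ 0.6188 -0.2993] [ 0.492  -0.2781] (35, 163) (np.float64(0.12856630949850503), np.float64(-9.528046443244481))
top [ 0.6219 -0.3015] [ 0.4957 -0.2797] (55, 85) (np.float64(0.12805408509964464), np.float64(-9.81278861165376))
[ 0.477  -0.051   0.1663] [-179.9853   -0.005    -9.3634] 0.09166078130673733 [  17.   15.  -17.  117.    6.   49. -103.]
side [ 0.5724 -0.4016] [ 0.4449 -0.3851] (33, 155) (np.float64(0.1285216173011984), np.float64(-7.366488530272005))
top [ 0.5761 -0.4051] [ 0.4478 -0.3868] (57, 91) (np.float64(0.1295794918656553), np.float64(-8.137004262505465))
[ 0.4769 -0.0493  0.1663] [-179.9633   -0.0003   -9.1573] 0.09191843006339388 [  17.   15.  -18.  117.    6.   49. -103.]
side [0.5752 0.4293] [0.4471 0.4143] (106, 311) (np.float64(0.12896494607006187), np.float64(6.666275237454926))
top [0.5785 0.4272] [0.4494 0.4152] (51, 90) (np.float64(0.12964961605314276), np.float64(5.28504043685464))
[ 0.4769 -0.0493  0.1663] [-179.9726    0.0011   -9.134 ] 0.09157037873426677 [  17.   15.  -18.  117.    6.   49. -103.]
```

Emit:
apply_moves --moves '[{"dr":[0,0,0],"offset":[0.02,-0.25,0],"grip":0},{"dr":[0,0,0],"offset":[0.04,-0.5,0],"grip":0},{"dr":[0,0,0],"offset":[0.05,-0.75,0],"grip":0},{"dr":[0,0,0],"offset":[0.07,-0.96,0],"grip":0},{"dr":[0,0,0],"offset":[0.07,-0.96,0],"grip":0}]'

```text
time: 29.38
tool_pos: [0.4854, -0.1708, 0.1662]
tcp_rot: [179.9, -0.0, -9.6]
wrist_force: [0.1, -0.1, 0.2]
width: 0.0919
finger_force: 0.0
```

Emit:
apply_moves --moves '[{"dr":[0,0,0],"offset":[0.02,-0.25,0],"grip":0},{"dr":[0,0,0],"offset":[0.04,-0.5,0],"grip":0},{"dr":[0,0,0],"offset":[0.05,-0.75,0],"grip":0},{"dr":[0,0,-0.01],"offset":[0.07,-0.95,-0.2],"grip":0},{"dr":[0,0,-0.01],"offset":[0.07,-0.95,-0.5],"grip":0},{"dr":[0,0,-0.01],"offset":[0.07,-0.95,-0.7],"grip":0},{"dr":[0,0,-0.01],"offset":[0.07,-0.95,-0.7],"grip":0}]'

```text
time: 29.97
tool_pos: [0.4906, -0.2772, 0.0774]
tcp_rot: [-179.8, 0.5, -9.7]
wrist_force: [-0.7, 0.8, -0.5]
width: 0.0917
finger_force: 0.0
```

```bash
python3 pl.py .62 -.300 .493 -.279
```

```text
side [ 0.6191 -0.2991] [ 0.4924 -0.2784] (36, 166) (np.float64(0.12844370974384148), np.float64(-9.313568008152842))
top None None (0, 0) None
[ 0.4939 -0.2785  0.082 ] [-179.9292    0.0797   -9.6374] 0.09180763751652266 [ 34.  29. -10. 109.   7.  43. -80.]
```

Emit:
apply_moves --moves '[{"dr":[0,0,0],"offset":[0,0,-0.2],"grip":0},{"dr":[0,0,0],"offset":[0,0,-0.4],"grip":0},{"dr":[0,0,0],"offset":[0,0,-0.5],"grip":0},{"dr":[0,0,0],"offset":[0,0,-0.5],"grip":0},{"dr":[0,0,0],"offset":[0,0,-0.5],"grip":1},{"dr":[0,0,0],"offset":[0,0,-0.5],"grip":1},{"dr":[0,0,0],"offset":[0,0,-0.5],"grip":1},{"dr":[0,0,0],"offset":[0,0,-0.5],"grip":1}]'

```text
time: 30.73
tool_pos: [0.4944, -0.2805, 0.0236]
tcp_rot: [180.0, -0.1, -9.8]
wrist_force: [0.0, -0.3, 0.1]
width: 0.0677
finger_force: 0.0
```

Emit:
apply_moves --moves '[{"dr":[0,0,0],"offset":[0,0,0],"grip":1},{"dr":[0,0,0],"offset":[0,0,0],"grip":1},{"dr":[0,0,0],"offset":[0,0,0],"grip":1},{"dr":[0,0,0],"offset":[0,0,0],"grip":1},{"dr":[0,0,0],"offset":[0,0,0],"grip":1},{"dr":[0,0,0],"offset":[0,0,0],"grip":1},{"dr":[0,0,0],"offset":[0,0,0],"grip":1},{"dr":[0,0,0],"offset":[0,0,0],"grip":1}]'

```text
time: 31.4
tool_pos: [0.4936, -0.2789, 0.0222]
tcp_rot: [-179.9, 0.0, -9.7]
wrist_force: [-0.7, 3.8, 2.0]
width: 0.024
finger_force: 30.0
```

```bash
python3 mk.py .62 -.300
```

```text
side mark [ 0.6194 -0.2993] area 37 tip-mark [0.0075 0.2675]
top mark [ 0.626 -0.303] area 34 tip-mark [0.0039 0.2687]
[ 0.4936 -0.2789  0.0222] [-179.9346    0.0406   -9.6818] 0.023379896080781677 [ 33.  35.  -9. 110.   8.  36. -81.]
```

Emit:
apply_moves --moves '[{"dr":[0,0,0],"offset":[0.02,0.1,0],"grip":1},{"dr":[0,0,0],"offset":[0.04,0.25,0],"grip":1},{"dr":[0,0,0],"offset":[0.06,0.4,0],"grip":1},{"dr":[0,0,0],"offset":[0.064,0.55,0],"grip":1},{"dr":[0,0,0],"offset":[0.064,0.7,0],"grip":1},{"dr":[0,0,0],"offset":[0.064,0.85,0],"grip":1},{"dr":[0,0,0],"offset":[0.064,1,0],"grip":1}]'

```text
time: 32.08
tool_pos: [0.5012, -0.1617, 0.0222]
tcp_rot: [179.9, -0.1, -10.0]
wrist_force: [-0.3, -3.3, -1.5]
width: 0.0236
finger_force: 30.0
```

Emit:
apply_moves --moves '[{"dr":[0,0,0],"offset":[0,0.15,0],"grip":1},{"dr":[0,0,0],"offset":[0,0.3,0],"grip":1},{"dr":[0,0,0],"offset":[0,0.45,0],"grip":1},{"dr":[0,0,0],"offset":[0,0.6,0],"grip":1},{"dr":[0,0,0],"offset":[0,0.75,0],"grip":1},{"dr":[0,0,0],"offset":[0,0.9,0],"grip":1},{"dr":[0,0,0],"offset":[0,1,0],"grip":1}]'

```text
time: 32.67
tool_pos: [0.5013, -0.0401, 0.0222]
tcp_rot: [179.9, -0.0, -9.8]
wrist_force: [0.0, -4.2, -1.8]
width: 0.0237
finger_force: 30.0
```

Emit:
apply_moves --moves '[{"dr":[0,0,0],"offset":[0,0.12,0],"grip":1},{"dr":[0,0,0],"offset":[0,0.2,0],"grip":1},{"dr":[0,0,0],"offset":[0,0.23,0],"grip":1},{"dr":[0,0,0],"offset":[0,0.23,0],"grip":1},{"dr":[0,0,0],"offset":[0,0.23,0],"grip":1},{"dr":[0,0,0],"offset":[0,0.23,0],"grip":1}]'

```text
time: 33.17
tool_pos: [0.5013, -0.0118, 0.0221]
tcp_rot: [-179.9, 0.0, -9.7]
wrist_force: [-1.3, 2.6, -1.3]
width: 0.0235
finger_force: 30.0
```

```bash
cat > spot.py <<'E'
from h import *
# darkest spot near the tip's foot in the side view: black spot centre
im,_=read_camera("side"); u,v=proj("side",(.6269,-.0318,.01)); S=8
x0,y0=int(u)-12,int(v)-10; c=cv2.resize(im[y0:y0+21,x0:x0+26],None,fx=S,fy=S,interpolation=cv2.INTER_CUBIC)
g=cv2.cvtColor(c,cv2.COLOR_BGR2GRAY).astype(int); b=c[:,:,0].astype(int)-c[:,:,2]
k=((g<75)&(b<30)).astype(np.uint8); n,l,s,ce=cv2.connectedComponentsWithStats(k)
for i in range(1,n):
    if s[i,4]>60:
        p=(ce[i]+.5)/S-.5+[x0,y0]; print("spot",p,s[i,4]/64,"tip-spot",np.array([.6269,-.0318])-atz("side",p,.01)[:2])
cv2.imwrite("pics/spot.png",c); o=bot.observe(); print(o["tool_pos"],o["tcp_rot"],o["width"],o["finger_force"])
E
python3 spot.py; python3 mk.py .6269 -.0318
```

```text
spot [276.5324 277.9525] 172.359375 tip-spot [0.0097 0.0207]
[ 0.5013 -0.012   0.0222] [-179.9508    0.0019   -9.7213] 0.024009922960205904 29.963359236717224
side mark [ 0.6307 -0.0275] area 27 tip-mark [-0.0038 -0.0043]
top mark [ 0.6238 -0.0393] area 15 tip-mark [0.0061 0.005 ]
[ 0.5012 -0.0122  0.0221] [-179.9648    0.0043   -9.7345] 0.023934652125649252 [   5.   30.   -9.  119.    8.   31. -110.]
```

Emit:
apply_moves --moves '[{"dr":[0,0,0],"offset":[0,0.005,0],"grip":1},{"dr":[0,0,0],"offset":[0,0.005,0],"grip":0.4},{"dr":[0,0,0],"offset":[0,0.005,0],"grip":0.4},{"dr":[0,0,0],"offset":[0,0.005,0],"grip":0.4},{"dr":[0,0,0],"offset":[0,0.005,0],"grip":0.4},{"dr":[0,0,0],"offset":[0,0.005,0.2],"grip":0.4},{"dr":[0,0,0],"offset":[0,0.005,0.5],"grip":0.4},{"dr":[0,0,0],"offset":[0,0.005,0.8],"grip":1},{"dr":[0,0,0],"offset":[0,0.005,1],"grip":1}]'

```text
time: 34.07
tool_pos: [0.5023, -0.0121, 0.1452]
tcp_rot: [-180.0, -0.2, -9.8]
wrist_force: [2.1, 0.7, 0.4]
width: 0.0441
finger_force: 0.0
```

Emit:
apply_moves --moves '[{"dr":[0,0,0.15],"offset":[0,0,0.3],"grip":1},{"dr":[0,0,0.3],"offset":[0,0,0.6],"grip":1},{"dr":[0,0,0.45],"offset":[0,0,0.9],"grip":1},{"dr":[0,0,0.6],"offset":[0.2,0,0.9],"grip":1},{"dr":[0,0,0.75],"offset":[0.45,-0.08,0.9],"grip":1},{"dr":[0,0,0.9],"offset":[0.7,-0.14,0.9],"grip":1},{"dr":[0,0,1],"offset":[1,-0.18,0.9],"grip":1},{"dr":[0,0,1],"offset":[1,-0.18,0.9],"grip":1}]'

```text
time: 34.73
tool_pos: [0.6256, -0.0356, 0.2488]
tcp_rot: [180.0, -0.1, 35.2]
wrist_force: [-0.5, -0.9, -0.8]
width: 0.0002
finger_force: 0.0
```

Emit:
apply_moves --moves '[{"dr":[0,0,0],"offset":[0.06,0,-0.2],"grip":1},{"dr":[0,0,0],"offset":[0.06,0,-0.35],"grip":1},{"dr":[0,0,0],"offset":[0.06,0,-0.42],"grip":1},{"dr":[0,0,0],"offset":[0.06,0,-0.42],"grip":1},{"dr":[0,0,0],"offset":[0.06,0,-0.42],"grip":1}]'

```text
time: 35.15
tool_pos: [0.6281, -0.0335, 0.2]
tcp_rot: [-180.0, 0.0, 35.2]
wrist_force: [0.4, 0.2, 0.1]
width: 0.0003
finger_force: 0.0
```

```bash
python3 pl.py .6269 -.032 .501 -.012; python3 -c "
from h import *
im,_=read_camera('side'); cv2.imwrite('pics/p7.png',cv2.resize(im[210:310,210:350],None,fx=5,fy=5))"
```

```text
side [ 0.6271 -0.0324] [ 0.4999 -0.0127] (55, 202) (np.float64(0.12868485316798903), np.float64(-8.779979363803657))
top None None (0, 0) None
[ 0.629  -0.0335  0.2013] [179.9185  -0.0916  35.2284] 0.00045214175152226166 [ 12.  27. -16.  95.   9.  59. -62.]
```

View pics/p7.png

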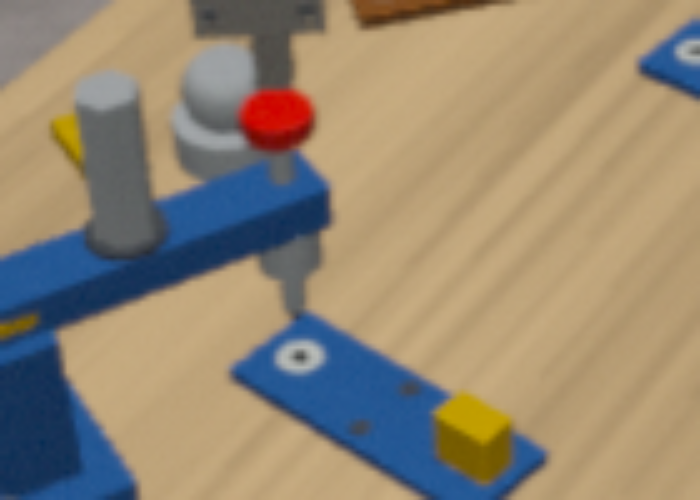

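The crop shows plate2's mark at (300,356) directly under the tip. I'll press, rise and grip its lug again.

Emit:
apply_moves --moves '[{"dr":[0,0,0],"offset":[0,0,-0.1],"grip":1},{"dr":[0,0,0],"offset":[0,0,-0.2],"grip":1},{"dr":[0,0,0],"offset":[0,0,-0.28],"grip":1},{"dr":[0,0,0],"offset":[0,0,-0.35],"grip":1},{"dr":[0,0,0],"offset":[0,0,-0.39],"grip":1},{"dr":[0,0,0],"offset":[0,0,-0.41],"grip":1},{"dr":[0,0,0],"offset":[0,0,-0.41],"grip":1},{"dr":[0,0,0],"offset":[0,0,-0.41],"grip":1},{"dr":[0,0,0],"offset":[0,0,-0.41],"grip":1},{"dr":[0,0,0],"offset":[0,0,-0.41],"grip":1}]'

```text
time: 36.13
tool_pos: [0.6297, -0.0335, 0.1544]
tcp_rot: [179.9, -0.1, 35.2]
wrist_force: [-4.0, -0.2, 23.5]
width: 0.0007
finger_force: 11.9
```

Emit:
apply_moves --moves '[{"dr":[0,0,0],"offset":[0,0,0.25],"grip":1},{"dr":[0,0,0],"offset":[0,0,0.5],"grip":1},{"dr":[0,0,0],"offset":[0,0,0.75],"grip":0.5},{"dr":[0,0,-0.15],"offset":[-0.25,0.04,0.8],"grip":0.5},{"dr":[0,0,-0.3],"offset":[-0.5,0.08,0.8],"grip":0.5},{"dr":[0,0,-0.45],"offset":[-0.75,0.12,0.8],"grip":0.5},{"dr":[0,0,-0.6],"offset":[-1,0.18,0.8],"grip":0.5},{"dr":[0,0,-0.75],"offset":[-1,0.18,0.8],"grip":0.5},{"dr":[0,0,-0.9],"offset":[-1,0.18,0.8],"grip":0.5},{"dr":[0,0,-1],"offset":[-1,0.18,0.8],"grip":0.5}]'

```text
time: 36.97
tool_pos: [0.5066, -0.012, 0.2455]
tcp_rot: [179.9, 0.2, -10.1]
wrist_force: [0.2, 0.0, 0.6]
width: 0.0456
finger_force: 0.0
```

Emit:
apply_moves --moves '[{"dr":[0,0,0],"offset":[-0.06,0,-0.3],"grip":0.5},{"dr":[0,0,0],"offset":[-0.06,0,-0.6],"grip":0.5},{"dr":[0,0,0],"offset":[-0.06,0,-0.8],"grip":0.5},{"dr":[0,0,0],"offset":[-0.06,0,-0.9],"grip":0.5},{"dr":[0,0,0],"offset":[-0.06,0,-0.9],"grip":0.5}]'

```text
time: 37.38
tool_pos: [0.4973, -0.0121, 0.1345]
tcp_rot: [179.9, 0.5, -9.8]
wrist_force: [-0.9, 0.3, -0.3]
width: 0.0463
finger_force: 0.0
```

```bash
python3 pl.py .6269 -.032 .501 -.012
```

```text
side [ 0.6271 -0.0324] [ 0.4999 -0.0127] (55, 202) (np.float64(0.12868485316798903), np.float64(-8.779979363803657))
top None None (0, 0) None
[ 0.5003 -0.0119  0.1378] [179.9741   0.1672  -9.759 ] 0.0460500507376392 [   7.   19.  -11.  116.    5.   46. -107.]
```

Emit:
apply_moves --moves '[{"dr":[0,0,0],"offset":[0,0,-0.25],"grip":0.5},{"dr":[0,0,0],"offset":[0,0,-0.5],"grip":0.5},{"dr":[0,0,0],"offset":[0,0,-0.75],"grip":0.5},{"dr":[0,0,0],"offset":[0,0,-0.93],"grip":0.5},{"dr":[0,0,0],"offset":[0,0,-0.95],"grip":0.5},{"dr":[0,0,0],"offset":[0,0,-0.95],"grip":1},{"dr":[0,0,0],"offset":[0,0,-0.95],"grip":1},{"dr":[0,0,0],"offset":[0,0,-0.95],"grip":1},{"dr":[0,0,0],"offset":[0,0,-0.95],"grip":1},{"dr":[0,0,0],"offset":[0,0,-0.95],"grip":1}]'

```text
time: 38.32
tool_pos: [0.5027, -0.0121, 0.0264]
tcp_rot: [-180.0, -0.2, -9.8]
wrist_force: [-0.7, -0.6, 7.1]
width: 0.0237
finger_force: 30.0
```

Emit:
apply_moves --moves '[{"dr":[0,0,0],"offset":[-0.1,0,0],"grip":1},{"dr":[0,0,0],"offset":[-0.25,0,0],"grip":1},{"dr":[0,0,0],"offset":[-0.4,0.1,0],"grip":1},{"dr":[0,0,0],"offset":[-0.44,0.25,0],"grip":1},{"dr":[0,0,0],"offset":[-0.44,0.4,0],"grip":1},{"dr":[0,0,0],"offset":[-0.44,0.55,0],"grip":1},{"dr":[0,0,0],"offset":[-0.44,0.7,0],"grip":1},{"dr":[0,0,0],"offset":[-0.44,0.85,0],"grip":1},{"dr":[0,0,0],"offset":[-0.44,0.95,0],"grip":1}]'

```text
time: 39.07
tool_pos: [0.4501, 0.1012, 0.0264]
tcp_rot: [179.9, -0.2, -9.9]
wrist_force: [-0.2, -9.2, 10.8]
width: 0.0236
finger_force: 30.1
```

Emit:
apply_moves --moves '[{"dr":[0,0,0.04],"offset":[0,0.15,0],"grip":1},{"dr":[0,0,0.08],"offset":[0,0.3,0],"grip":1},{"dr":[0,0,0.12],"offset":[0,0.45,0],"grip":1},{"dr":[0,0,0.16],"offset":[0,0.6,0],"grip":1},{"dr":[0,0,0.2],"offset":[0,0.75,0],"grip":1},{"dr":[0,0,0.24],"offset":[0,0.9,0],"grip":1},{"dr":[0,0,0.28],"offset":[0,0.95,0],"grip":1}]'

```text
time: 39.65
tool_pos: [0.4499, 0.2171, 0.0264]
tcp_rot: [180.0, -0.2, 2.9]
wrist_force: [0.2, -7.5, 12.0]
width: 0.0237
finger_force: 30.2
```

```bash
python3 pl.py .577 .220 .448 .215
```

```text
side [0.5776 0.2214] None (71, 0) None
top [0.5789 0.2222] None (59, 0) None
[0.4499 0.2177 0.0264] [-179.9196   -0.1946    2.9476] 0.02362038108766685 [ -20.   30.  -12.  119.   12.   32. -127.]
```

Emit:
apply_moves --moves '[{"dr":[0,0,0],"offset":[0,0.15,0.015],"grip":1},{"dr":[0,0,0],"offset":[0,0.3,0.015],"grip":1},{"dr":[0,0,0],"offset":[0,0.45,0.015],"grip":1},{"dr":[0,0,0],"offset":[0,0.6,0.015],"grip":1},{"dr":[0,0,0],"offset":[0,0.75,0.015],"grip":1},{"dr":[0,0,0],"offset":[0,0.78,0.015],"grip":1},{"dr":[0,0,0],"offset":[0,0.78,0.015],"grip":1},{"dr":[0,0,0],"offset":[0,0.78,0.015],"grip":1}]'

```text
time: 40.42
tool_pos: [0.4481, 0.3098, 0.0265]
tcp_rot: [-180.0, -0.0, 2.9]
wrist_force: [-0.4, 1.7, -4.5]
width: 0.0238
finger_force: 30.0
```

Emit:
apply_moves --moves '[{"dr":[0,0,0],"offset":[0,0,0],"grip":0.4},{"dr":[0,0,0],"offset":[0,0,0],"grip":0.4},{"dr":[0,0,0],"offset":[0,0,0],"grip":0.4},{"dr":[0,0,0],"offset":[0,0,0],"grip":0.4},{"dr":[0,0,0],"offset":[0,0,0.2],"grip":0.4},{"dr":[0,0,0],"offset":[0,0,0.5],"grip":0.4},{"dr":[0,0,0],"offset":[0,0,0.8],"grip":0},{"dr":[0,0,0],"offset":[0,0,1],"grip":0}]'

```text
time: 41.08
tool_pos: [0.4494, 0.31, 0.1496]
tcp_rot: [-179.9, -0.2, 2.8]
wrist_force: [0.2, 0.6, -0.3]
width: 0.0664
finger_force: 0.0
```

Emit:
apply_moves --moves '[{"dr":[0,0,0],"offset":[0,-0.25,0.1],"grip":0},{"dr":[0,0,0],"offset":[0,-0.5,0.2],"grip":0},{"dr":[0,0,0],"offset":[0,-0.75,0.2],"grip":0},{"dr":[0,0,0],"offset":[0,-0.97,0.2],"grip":0},{"dr":[0,0,0],"offset":[0,-0.97,0.2],"grip":0}]'

```text
time: 41.5
tool_pos: [0.4489, 0.1872, 0.1708]
tcp_rot: [179.8, -0.0, 2.4]
wrist_force: [0.0, -0.8, 1.0]
width: 0.0921
finger_force: 0.0
```

Emit:
apply_moves --moves '[{"dr":[0,0,0],"offset":[0,-0.25,0],"grip":0},{"dr":[0,0,0],"offset":[0,-0.5,0],"grip":0},{"dr":[0,0,0],"offset":[0,-0.75,0],"grip":0},{"dr":[0,0,0],"offset":[0,-0.97,0],"grip":0},{"dr":[0,0,0],"offset":[0,-0.97,0],"grip":0}]'

```text
time: 41.92
tool_pos: [0.4484, 0.0717, 0.1704]
tcp_rot: [179.9, 0.0, 2.4]
wrist_force: [0.2, -0.4, -0.4]
width: 0.0922
finger_force: 0.0
```

Emit:
apply_moves --moves '[{"dr":[0,0,0],"offset":[0,-0.25,0],"grip":0},{"dr":[0,0,0],"offset":[0,-0.5,0],"grip":0},{"dr":[0,0,0],"offset":[0,-0.75,0],"grip":0},{"dr":[0,0,0],"offset":[0,-0.97,0],"grip":0},{"dr":[0,0,0],"offset":[0,-0.97,0],"grip":0}]'

```text
time: 42.33
tool_pos: [0.4485, -0.0441, 0.1706]
tcp_rot: [179.9, -0.0, 2.4]
wrist_force: [-0.7, -0.2, 0.6]
width: 0.092
finger_force: 0.0
```

Emit:
apply_moves --moves '[{"dr":[0,0,-0.05],"offset":[0,-0.25,0],"grip":0},{"dr":[0,0,-0.1],"offset":[0,-0.5,0],"grip":0},{"dr":[0,0,-0.15],"offset":[0,-0.75,0],"grip":0},{"dr":[0,0,-0.24],"offset":[0,-0.97,0],"grip":0},{"dr":[0,0,-0.24],"offset":[0,-0.97,0],"grip":0}]'

```text
time: 42.75
tool_pos: [0.4486, -0.1603, 0.1707]
tcp_rot: [179.9, -0.1, -8.5]
wrist_force: [-0.8, -0.7, -0.4]
width: 0.0922
finger_force: 0.0
```

```bash
python3 pl.py .574 -.404 .446 -.386;python3 pl.py .578 .428 .449 .417;python3 pl.py .578 .318 .449 .311
```

```text
side [ 0.5724 -0.4016] [ 0.4449 -0.3851] (33, 155) (np.float64(0.1285216173011984), np.float64(-7.366488530272005))
top [ 0.5761 -0.4051] [ 0.4478 -0.3868] (57, 91) (np.float64(0.1295794918656553), np.float64(-8.137004262505465))
[ 0.4487 -0.1556  0.1704] [-179.9781    0.0076   -7.9936] 0.09190129220439447 [ 14.  13.   1. 118.  -0.  49. -83.]
side [0.5752 0.4293] [0.447  0.4143] (106, 312) (np.float64(0.12904260010703317), np.float64(6.662809763049837))
top [0.5785 0.4272] [0.4492 0.4153] (51, 91) (np.float64(0.12984008934749564), np.float64(5.255185640267066))
[ 0.4488 -0.1542  0.1704] [-179.9604    0.0156   -7.8056] 0.09175616636376076 [ 14.  13.   1. 118.  -0.  49. -83.]
side [0.575 0.317] None (86, 0) None
top [0.5786 0.3137] [0.4491 0.31  ] (52, 87) (np.float64(0.12960101080702152), np.float64(1.6725232519267956))
[ 0.4487 -0.1542  0.1704] [-179.9698    0.0099   -7.7848] 0.09214443120243004 [ 14.  13.   1. 118.  -0.  49. -83.]
```

Emit:
apply_moves --moves '[{"dr":[0,0,0],"offset":[0,-0.25,0],"grip":0},{"dr":[0,0,0],"offset":[0,-0.5,0],"grip":0},{"dr":[0,0,0],"offset":[0,-0.75,0],"grip":0},{"dr":[0,0,0],"offset":[-0.01,-0.97,0],"grip":0},{"dr":[0,0,0],"offset":[-0.01,-0.97,0],"grip":0}]'

```text
time: 43.47
tool_pos: [0.4467, -0.277, 0.1706]
tcp_rot: [179.8, -0.0, -8.2]
wrist_force: [-1.0, -0.5, -0.0]
width: 0.0918
finger_force: 0.0
```

Emit:
apply_moves --moves '[{"dr":[0,0,0],"offset":[0,-0.25,0],"grip":0},{"dr":[0,0,0],"offset":[0,-0.5,0],"grip":0},{"dr":[0,0,0],"offset":[0,-0.75,0],"grip":0},{"dr":[0,0,0],"offset":[-0.01,-0.96,-0.2],"grip":0},{"dr":[0,0,0],"offset":[-0.01,-0.96,-0.5],"grip":0},{"dr":[0,0,0],"offset":[-0.01,-0.96,-0.7],"grip":0},{"dr":[0,0,0],"offset":[-0.01,-0.96,-0.7],"grip":0}]'

```text
time: 44.05
tool_pos: [0.4437, -0.3838, 0.0814]
tcp_rot: [-179.7, 0.5, -7.9]
wrist_force: [-1.0, 1.3, 0.1]
width: 0.0917
finger_force: 0.0
```

```bash
python3 pl.py .574 -.404 .446 -.386
```

```text
side [ 0.5724 -0.4016] [ 0.4449 -0.3851] (33, 155) (np.float64(0.1285216173011984), np.float64(-7.366488530272005))
top [ 0.5761 -0.4051] None (57, 0) None
[ 0.4465 -0.386   0.0862] [-179.9202    0.0753   -7.8565] 0.09196737571550577 [ 33.  30.   6. 106.  -4.  44. -57.]
```

Emit:
apply_moves --moves '[{"dr":[0,0,0],"offset":[0,0,-0.2],"grip":0},{"dr":[0,0,0],"offset":[0,0,-0.4],"grip":0},{"dr":[0,0,0],"offset":[0,0,-0.52],"grip":0},{"dr":[0,0,0],"offset":[0,0,-0.53],"grip":0},{"dr":[0,0,0],"offset":[0,0,-0.53],"grip":1},{"dr":[0,0,0],"offset":[0,0,-0.53],"grip":1},{"dr":[0,0,0],"offset":[0,0,-0.53],"grip":1},{"dr":[0,0,0],"offset":[0,0,-0.53],"grip":1}]'

```text
time: 44.82
tool_pos: [0.447, -0.3881, 0.0245]
tcp_rot: [179.9, -0.1, -8.0]
wrist_force: [-1.3, 0.2, -0.6]
width: 0.0672
finger_force: 0.0
```

Emit:
apply_moves --moves '[{"dr":[0,0,0],"offset":[0,0,0],"grip":1},{"dr":[0,0,0],"offset":[0,0,0],"grip":1},{"dr":[0,0,0],"offset":[0,0,0],"grip":1},{"dr":[0,0,0],"offset":[0,0,0],"grip":1},{"dr":[0,0,0],"offset":[0,0,0],"grip":1},{"dr":[0,0,0],"offset":[0,0,0],"grip":1},{"dr":[0,0,0],"offset":[0,0,0],"grip":1},{"dr":[0,0,0],"offset":[0,0,0],"grip":1}]'

```text
time: 45.48
tool_pos: [0.446, -0.3866, 0.0227]
tcp_rot: [-179.9, 0.0, -7.9]
wrist_force: [-0.5, 3.9, 2.4]
width: 0.0242
finger_force: 30.0
```

```bash
python3 mk.py .574 -.403
```

```text
side mark [ 0.5724 -0.4016] area 33 tip-mark [0.0545 0.3698]
top mark [ 0.5762 -0.4063] area 52 tip-mark [0.0537 0.372 ]
[ 0.4461 -0.3865  0.0227] [-179.9255    0.046    -7.9197] 0.023968331957090215 [ 34.  36.   5. 107.  -5.  37. -56.]
```

Emit:
apply_moves --moves '[{"dr":[0,0,0],"offset":[0.02,0.1,0],"grip":1},{"dr":[0,0,0],"offset":[0.04,0.25,0],"grip":1},{"dr":[0,0,0],"offset":[0.06,0.4,0],"grip":1},{"dr":[0,0,0],"offset":[0.08,0.55,0],"grip":1},{"dr":[0,0,0],"offset":[0.1,0.7,0],"grip":1},{"dr":[0,0,0],"offset":[0.12,0.85,0],"grip":1},{"dr":[0,0,0],"offset":[0.15,1,0],"grip":1}]'

```text
time: 46.17
tool_pos: [0.4637, -0.2676, 0.0228]
tcp_rot: [179.9, -0.0, -8.1]
wrist_force: [-0.6, -1.3, -1.8]
width: 0.0238
finger_force: 30.0
```

Emit:
apply_moves --moves '[{"dr":[0,0,0],"offset":[0.02,0.15,0],"grip":1},{"dr":[0,0,0],"offset":[0.04,0.3,0],"grip":1},{"dr":[0,0,0],"offset":[0.06,0.45,0],"grip":1},{"dr":[0,0,0],"offset":[0.08,0.6,0],"grip":1},{"dr":[0,0,0],"offset":[0.1,0.75,0],"grip":1},{"dr":[0,0,0],"offset":[0.12,0.9,0],"grip":1},{"dr":[0,0,0],"offset":[0.15,1,0],"grip":1}]'

```text
time: 46.75
tool_pos: [0.4817, -0.1463, 0.0228]
tcp_rot: [180.0, 0.0, -8.0]
wrist_force: [-0.7, -0.8, -1.8]
width: 0.0238
finger_force: 30.0
```

Emit:
apply_moves --moves '[{"dr":[0,0,0],"offset":[0.02,0.15,0],"grip":1},{"dr":[0,0,0],"offset":[0.04,0.3,0],"grip":1},{"dr":[0,0,0],"offset":[0.06,0.45,0],"grip":1},{"dr":[0,0,0],"offset":[0.08,0.6,0],"grip":1},{"dr":[0,0,0],"offset":[0.1,0.75,0],"grip":1},{"dr":[0,0,0],"offset":[0.12,0.9,0],"grip":1},{"dr":[0,0,0],"offset":[0.15,1,0],"grip":1}]'

```text
time: 47.33
tool_pos: [0.4996, -0.0263, 0.0227]
tcp_rot: [180.0, 0.0, -7.9]
wrist_force: [-1.1, -1.3, -2.6]
width: 0.0238
finger_force: 30.0
```

Emit:
apply_moves --moves '[{"dr":[0,0,0],"offset":[0,0.06,0],"grip":1},{"dr":[0,0,0],"offset":[0,0.095,0],"grip":1},{"dr":[0,0,0],"offset":[0,0.095,0],"grip":1},{"dr":[0,0,0],"offset":[0,0.095,0],"grip":1},{"dr":[0,0,0],"offset":[0,0.095,0],"grip":1},{"dr":[0,0,0],"offset":[0,0.095,0],"grip":1}]'

```text
time: 47.83
tool_pos: [0.4998, -0.0165, 0.0227]
tcp_rot: [180.0, 0.0, -8.0]
wrist_force: [0.9, 1.9, -2.5]
width: 0.0238
finger_force: 30.0
```

```bash
python3 mk.py .6269 -.032
```

```text
side mark [ 0.629  -0.0307] area 42 tip-mark [-0.0021 -0.0011]
top mark [ 0.6241 -0.0384] area 28 tip-mark [0.0058 0.0041]
[ 0.4998 -0.0165  0.0227] [179.994    0.0216  -7.9972] 0.02374795554797741 [ -7.  30.   6. 120.  -6.  31. -95.]
```

Emit:
apply_moves --moves '[{"dr":[0,0,0],"offset":[0.003,0.005,0],"grip":1},{"dr":[0,0,0],"offset":[0.003,0.005,0],"grip":0.4},{"dr":[0,0,0],"offset":[0.003,0.005,0],"grip":0.4},{"dr":[0,0,0],"offset":[0.003,0.005,0],"grip":0.4},{"dr":[0,0,0],"offset":[0.003,0.005,0],"grip":0.4},{"dr":[0,0,0],"offset":[0.003,0.005,0.2],"grip":0.4},{"dr":[0,0,0],"offset":[0.003,0.005,0.5],"grip":0.4},{"dr":[0,0,0],"offset":[0.003,0.005,0.8],"grip":1},{"dr":[0,0,0],"offset":[0.003,0.005,1],"grip":1}]'

```text
time: 48.68
tool_pos: [0.5015, -0.0157, 0.1459]
tcp_rot: [-180.0, -0.2, -8.0]
wrist_force: [0.6, -0.4, -0.2]
width: 0.0438
finger_force: 0.0
```

Emit:
apply_moves --moves '[{"dr":[0,0,0.15],"offset":[0,0,0.3],"grip":1},{"dr":[0,0,0.3],"offset":[0,0,0.6],"grip":1},{"dr":[0,0,0.45],"offset":[0,0,0.9],"grip":1},{"dr":[0,0,0.6],"offset":[0.2,0,0.9],"grip":1},{"dr":[0,0,0.75],"offset":[0.45,-0.08,0.9],"grip":1},{"dr":[0,0,0.9],"offset":[0.7,-0.12,0.9],"grip":1},{"dr":[0,0,1],"offset":[1,-0.14,0.9],"grip":1},{"dr":[0,0,1],"offset":[1,-0.14,0.9],"grip":1}]'

```text
time: 49.35
tool_pos: [0.6249, -0.0331, 0.2496]
tcp_rot: [179.9, -0.1, 37.2]
wrist_force: [-0.5, -0.4, -1.4]
width: 0.0006
finger_force: 0.0
```

Emit:
apply_moves --moves '[{"dr":[0,0,0],"offset":[0.07,0,-0.2],"grip":1},{"dr":[0,0,0],"offset":[0.07,0,-0.35],"grip":1},{"dr":[0,0,0],"offset":[0.07,0,-0.43],"grip":1},{"dr":[0,0,0],"offset":[0.07,0,-0.43],"grip":1},{"dr":[0,0,0],"offset":[0.07,0,-0.43],"grip":1}]'

```text
time: 49.77
tool_pos: [0.6284, -0.0323, 0.1993]
tcp_rot: [-180.0, 0.0, 37.0]
wrist_force: [-0.2, 0.2, 0.2]
width: 0.0004
finger_force: 0.0
```

```bash
python3 pl.py .6269 -.032 .5 -.016; python3 -c "
from h import *
im,_=read_camera('side'); cv2.imwrite('pics/p8.png',cv2.resize(im[210:310,210:350],None,fx=5,fy=5))"
```

```text
side [ 0.627  -0.0331] [ 0.4992 -0.0167] (56, 200) (np.float64(0.12884454643615126), np.float64(-7.28279239156988))
top None None (0, 0) None
[ 0.6293 -0.0323  0.2007] [179.9224  -0.0978  37.0249] 0.0005385913837679898 [ -2.  25.   3.  96.  -1.  59. -52.]
```

View pics/p8.png

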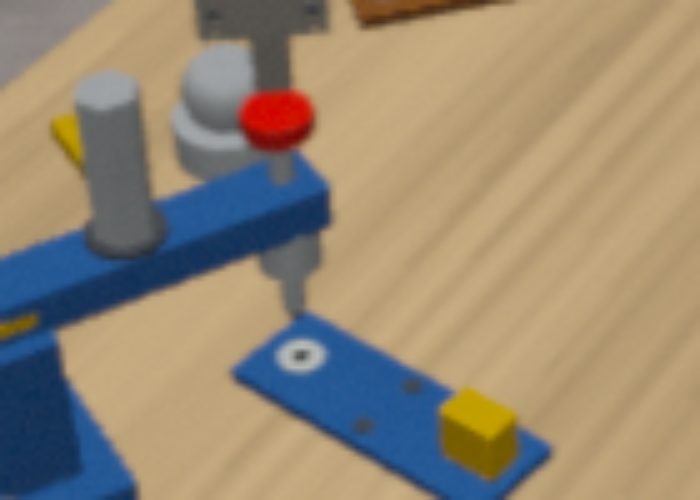

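Plate3's mark, at (300,356), is under the tip. I'll press, then grip its lug again.

Emit:
apply_moves --moves '[{"dr":[0,0,0],"offset":[0,0,-0.1],"grip":1},{"dr":[0,0,0],"offset":[0,0,-0.2],"grip":1},{"dr":[0,0,0],"offset":[0,0,-0.28],"grip":1},{"dr":[0,0,0],"offset":[0,0,-0.35],"grip":1},{"dr":[0,0,0],"offset":[0,0,-0.39],"grip":1},{"dr":[0,0,0],"offset":[0,0,-0.41],"grip":1},{"dr":[0,0,0],"offset":[0,0,-0.41],"grip":1},{"dr":[0,0,0],"offset":[0,0,-0.41],"grip":1},{"dr":[0,0,0],"offset":[0,0,-0.41],"grip":1},{"dr":[0,0,0],"offset":[0,0,-0.41],"grip":1}]'

```text
time: 50.75
tool_pos: [0.6302, -0.0323, 0.1543]
tcp_rot: [179.9, -0.2, 37.0]
wrist_force: [-5.9, 1.1, 26.0]
width: 0.0004
finger_force: 13.4
```

Emit:
apply_moves --moves '[{"dr":[0,0,0],"offset":[0,0,0.25],"grip":1},{"dr":[0,0,0],"offset":[0,0,0.5],"grip":1},{"dr":[0,0,0],"offset":[0,0,0.75],"grip":0.5},{"dr":[0,0,-0.15],"offset":[-0.25,0.04,0.8],"grip":0.5},{"dr":[0,0,-0.3],"offset":[-0.5,0.08,0.8],"grip":0.5},{"dr":[0,0,-0.45],"offset":[-0.75,0.12,0.8],"grip":0.5},{"dr":[0,0,-0.6],"offset":[-1,0.14,0.8],"grip":0.5},{"dr":[0,0,-0.75],"offset":[-1,0.14,0.8],"grip":0.5},{"dr":[0,0,-0.9],"offset":[-1,0.14,0.8],"grip":0.5},{"dr":[0,0,-1],"offset":[-1,0.14,0.8],"grip":0.5}]'

```text
time: 51.58
tool_pos: [0.507, -0.0155, 0.2449]
tcp_rot: [180.0, 0.2, -8.3]
wrist_force: [-0.1, -0.0, -0.0]
width: 0.0457
finger_force: 0.0
```

Emit:
apply_moves --moves '[{"dr":[0,0,0],"offset":[-0.07,0,-0.3],"grip":0.5},{"dr":[0,0,0],"offset":[-0.07,0,-0.6],"grip":0.5},{"dr":[0,0,0],"offset":[-0.07,0,-0.8],"grip":0.5},{"dr":[0,0,0],"offset":[-0.07,0,-0.9],"grip":0.5},{"dr":[0,0,0],"offset":[-0.07,0,-0.9],"grip":0.5}]'

```text
time: 52.0
tool_pos: [0.4965, -0.0156, 0.1339]
tcp_rot: [179.9, 0.5, -8.0]
wrist_force: [-0.2, 0.7, -0.2]
width: 0.0464
finger_force: 0.0
```

```bash
python3 pl.py .6269 -.032 .5 -.016
```

```text
side [ 0.627  -0.0331] [ 0.4994 -0.0169] (56, 199) (np.float64(0.12870800977586253), np.float64(-7.233048536522231))
top None None (0, 0) None
[ 0.4994 -0.0156  0.1372] [179.9596   0.1709  -7.9677] 0.04598190796430344 [ -9.  18.   8. 117.  -3.  45. -97.]
```

Emit:
apply_moves --moves '[{"dr":[0,0,0],"offset":[0,0,-0.25],"grip":0.5},{"dr":[0,0,0],"offset":[0,0,-0.5],"grip":0.5},{"dr":[0,0,0],"offset":[0,0,-0.75],"grip":0.5},{"dr":[0,0,0],"offset":[0,0,-0.93],"grip":0.5},{"dr":[0,0,0],"offset":[0,0,-0.93],"grip":0.5},{"dr":[0,0,0],"offset":[0,0,-0.93],"grip":1},{"dr":[0,0,0],"offset":[0,0,-0.93],"grip":1},{"dr":[0,0,0],"offset":[0,0,-0.93],"grip":1},{"dr":[0,0,0],"offset":[0,0,-0.93],"grip":1},{"dr":[0,0,0],"offset":[0,0,-0.93],"grip":1}]'

```text
time: 52.93
tool_pos: [0.5019, -0.0157, 0.0283]
tcp_rot: [-180.0, -0.2, -8.0]
wrist_force: [-1.3, -1.0, 7.4]
width: 0.0234
finger_force: 30.0
```

Emit:
apply_moves --moves '[{"dr":[0,0,0],"offset":[-0.1,0,0],"grip":1},{"dr":[0,0,0],"offset":[-0.25,0,0],"grip":1},{"dr":[0,0,0],"offset":[-0.4,0.1,0],"grip":1},{"dr":[0,0,0],"offset":[-0.44,0.25,0],"grip":1},{"dr":[0,0,0],"offset":[-0.44,0.4,0],"grip":1},{"dr":[0,0,0],"offset":[-0.44,0.55,0],"grip":1},{"dr":[0,0,0],"offset":[-0.44,0.7,0],"grip":1},{"dr":[0,0,0],"offset":[-0.44,0.85,0],"grip":1},{"dr":[0,0,0],"offset":[-0.44,0.94,0],"grip":1}]'

```text
time: 53.68
tool_pos: [0.4495, 0.0976, 0.0282]
tcp_rot: [-180.0, -0.2, -8.0]
wrist_force: [0.7, -7.1, 10.8]
width: 0.024
finger_force: 30.0
```

Emit:
apply_moves --moves '[{"dr":[0,0,0.03],"offset":[0,0.15,0.01],"grip":1},{"dr":[0,0,0.06],"offset":[0,0.3,0.01],"grip":1},{"dr":[0,0,0.1],"offset":[0,0.45,0.01],"grip":1},{"dr":[0,0,0.14],"offset":[0,0.6,0.01],"grip":1},{"dr":[0,0,0.17],"offset":[0,0.75,0.01],"grip":1},{"dr":[0,0,0.2],"offset":[0,0.9,0.01],"grip":1},{"dr":[0,0,0.22],"offset":[0,0.94,0.01],"grip":1},{"dr":[0,0,0.22],"offset":[0,0.94,0.01],"grip":1},{"dr":[0,0,0.22],"offset":[0,0.94,0.01],"grip":1}]'

```text
time: 54.43
tool_pos: [0.448, 0.2111, 0.0283]
tcp_rot: [-179.9, -0.1, 2.0]
wrist_force: [-0.5, 3.3, 3.1]
width: 0.0235
finger_force: 30.0
```

```bash
python3 pl.py .577 .214 .448 .21
```

```text
side [0.5756 0.2161] None (71, 0) None
top [0.5784 0.2122] None (57, 0) None
[0.4481 0.2104 0.0283] [-179.9261   -0.0845    1.941 ] 0.023694840213857114 [ -32.   29.    4.  121.   -4.   31. -114.]
```

Emit:
apply_moves --moves '[{"dr":[0,0,0],"offset":[0,0,0],"grip":0.4},{"dr":[0,0,0],"offset":[0,0,0],"grip":0.4},{"dr":[0,0,0],"offset":[0,0,0],"grip":0.4},{"dr":[0,0,0],"offset":[0,0,0],"grip":0.4},{"dr":[0,0,0],"offset":[0,0,0.2],"grip":0.4},{"dr":[0,0,0],"offset":[0,0,0.5],"grip":0.4},{"dr":[0,0,0],"offset":[0,0,0.8],"grip":0},{"dr":[0,0,0],"offset":[0,0,1],"grip":0}]'

```text
time: 55.2
tool_pos: [0.4484, 0.2098, 0.1502]
tcp_rot: [-180.0, -0.1, 1.9]
wrist_force: [1.0, 0.4, -0.5]
width: 0.0665
finger_force: 0.0
```

Emit:
apply_moves --moves '[{"dr":[0,0,0.1],"offset":[0,0,0.3],"grip":0},{"dr":[0,0,0.2],"offset":[0,0,0.6],"grip":0},{"dr":[0,0,0.3],"offset":[0,0,0.9],"grip":0},{"dr":[0,0,0.4],"offset":[0,0,1],"grip":0},{"dr":[0,0,0.5],"offset":[0,0,1],"grip":0},{"dr":[0,0,0.6],"offset":[0,0,1],"grip":0},{"dr":[0,0,0.67],"offset":[0,0,1],"grip":0}]'

```text
time: 55.78
tool_pos: [0.4476, 0.2095, 0.2679]
tcp_rot: [180.0, -0.0, 32.2]
wrist_force: [-1.1, -0.7, -0.1]
width: 0.0921
finger_force: 0.0
```

Emit:
apply_moves --moves '[{"dr":[0,0,0.1],"offset":[0.2,-0.15,0.3],"grip":0},{"dr":[0,0,0.2],"offset":[0.4,-0.3,0.5],"grip":0},{"dr":[0,0,0.3],"offset":[0.6,-0.4,0.5],"grip":0},{"dr":[0,0,0.4],"offset":[0.8,-0.55,0.5],"grip":0},{"dr":[0,0,0.5],"offset":[0.92,-0.69,0.5],"grip":0},{"dr":[0,0,0.6],"offset":[0.92,-0.69,0.5],"grip":0},{"dr":[0,0,0.67],"offset":[0.92,-0.69,0.5],"grip":0}]'

```text
time: 56.37
tool_pos: [0.5587, 0.1249, 0.3268]
tcp_rot: [-180.0, 0.1, 62.2]
wrist_force: [-0.3, -0.5, -0.9]
width: 0.0919
finger_force: 0.0
```

Emit:
apply_moves --moves '[{"dr":[0,0,0],"offset":[0.2,-0.15,0],"grip":0},{"dr":[0,0,0],"offset":[0.4,-0.3,0],"grip":0},{"dr":[0,0,0],"offset":[0.6,-0.4,0],"grip":0},{"dr":[0,0,0],"offset":[0.8,-0.55,0],"grip":0},{"dr":[0,0,0],"offset":[0.92,-0.69,0],"grip":0},{"dr":[0,0,0],"offset":[0.92,-0.69,0],"grip":0},{"dr":[0,0,0],"offset":[0.92,-0.69,0],"grip":0}]'

```text
time: 56.95
tool_pos: [0.6684, 0.0426, 0.3264]
tcp_rot: [-179.9, 0.1, 62.1]
wrist_force: [0.3, 1.6, -1.2]
width: 0.0921
finger_force: 0.0
```

```bash
python3 pl.py .577 .214 .448 .21;  python3 pl.py .578 .318 .449 .311; python3 pl.py .578 .428 .449 .417
```

```text
side [0.5754 0.2154] [0.4472 0.2068] (77, 301) (np.float64(0.12848836570172037), np.float64(3.8282554218116456))
top [0.5784 0.2131] [0.4486 0.2073] (53, 90) (np.float64(0.12991847718463598), np.float64(2.5482955047375118))
[0.6677 0.0452 0.3272] [-179.9247    0.0053   62.2698] 0.0920407290850442 [-12.  24.   8.  82.  -3.  75. -32.]
side [0.575 0.317] None (86, 0) None
top [0.5786 0.3137] [0.4491 0.31  ] (52, 87) (np.float64(0.12960101080702152), np.float64(1.6725232519267956))
[0.6677 0.0458 0.3278] [-179.9667   -0.0274   62.3346] 0.09177522491702392 [-12.  24.   8.  82.  -3.  75. -32.]
side [0.5752 0.4293] [0.4471 0.4143] (106, 311) (np.float64(0.12896494607006187), np.float64(6.666275237454926))
top [0.5785 0.4272] [0.449  0.4153] (51, 92) (np.float64(0.13002246214378751), np.float64(5.210870972491217))
[0.6679 0.0456 0.328 ] [-179.9985   -0.03     62.3271] 0.09207746115850939 [-12.  24.   8.  81.  -3.  75. -32.]
```

Emit:
apply_moves --moves '[{"dr":[0,0,0],"offset":[0.015,0,-0.3],"grip":0},{"dr":[0,0,0],"offset":[0.015,0,-0.6],"grip":0},{"dr":[0,0,0],"offset":[0.015,0,-0.8],"grip":0},{"dr":[0,0,0],"offset":[0.015,0,-1],"grip":0},{"dr":[0,0,0],"offset":[0.015,0,-1],"grip":0},{"dr":[0,0,0],"offset":[0.015,0,-1],"grip":0}]'

```text
time: 57.75
tool_pos: [0.6695, 0.045, 0.2071]
tcp_rot: [-179.9, 0.1, 62.3]
wrist_force: [0.8, 0.4, 1.7]
width: 0.0919
finger_force: 0.0
```

Emit:
apply_moves --moves '[{"dr":[0,0,0],"offset":[0,0,-0.04],"grip":0},{"dr":[0,0,0],"offset":[0,0,-0.04],"grip":0},{"dr":[0,0,0],"offset":[0,0,-0.04],"grip":1},{"dr":[0,0,0],"offset":[0,0,-0.04],"grip":1},{"dr":[0,0,0],"offset":[0,0,-0.04],"grip":1},{"dr":[0,0,0],"offset":[0,0,-0.04],"grip":1},{"dr":[0,0,0],"offset":[0,0,-0.04],"grip":1},{"dr":[0,0,0],"offset":[0,0,-0.04],"grip":1},{"dr":[0,0,0],"offset":[0,0,-0.04],"grip":1},{"dr":[0,0,0],"offset":[0,0,-0.04],"grip":1}]'

```text
time: 58.58
tool_pos: [0.6702, 0.0445, 0.2028]
tcp_rot: [-180.0, 0.0, 62.2]
wrist_force: [-0.2, 0.1, -0.3]
width: 0.0408
finger_force: 0.0
```

Emit:
apply_moves --moves '[{"dr":[0,0,0],"offset":[0,0,0],"grip":1},{"dr":[0,0,0],"offset":[0,0,0],"grip":1},{"dr":[0,0,0],"offset":[0,0,0],"grip":1},{"dr":[0,0,0],"offset":[0,0,0],"grip":1},{"dr":[0,0,0],"offset":[0,0,0],"grip":1}]'

```text
time: 59.0
tool_pos: [0.6694, 0.0449, 0.2027]
tcp_rot: [-179.9, 0.0, 62.3]
wrist_force: [-5.3, 2.1, 1.9]
width: 0.0298
finger_force: 30.0
```

Emit:
apply_moves --moves '[{"dr":[0,0,-0.12],"offset":[0,0,0],"grip":1},{"dr":[0,0,-0.24],"offset":[0,0,0],"grip":1},{"dr":[0,0,-0.36],"offset":[0,0,0],"grip":1},{"dr":[0,0,-0.48],"offset":[0,0,0],"grip":1},{"dr":[0,0,-0.6],"offset":[0,0,0],"grip":1},{"dr":[0,0,-0.72],"offset":[0,0,0],"grip":1},{"dr":[0,0,-0.84],"offset":[0,0,0],"grip":1},{"dr":[0,0,-0.92],"offset":[0,0,0],"grip":1},{"dr":[0,0,-1],"offset":[0,0,0],"grip":1}]'

```text
time: 59.75
tool_pos: [0.6679, 0.0468, 0.2027]
tcp_rot: [-179.8, 0.2, 17.2]
wrist_force: [-10.2, 4.2, 6.2]
width: 0.0301
finger_force: 30.0
```

Emit:
apply_moves --moves '[{"dr":[0,0,-0.12],"offset":[0,0,0],"grip":1},{"dr":[0,0,-0.24],"offset":[0,0,0],"grip":1},{"dr":[0,0,-0.36],"offset":[0,0,0],"grip":1},{"dr":[0,0,-0.48],"offset":[0,0,0],"grip":1},{"dr":[0,0,-0.6],"offset":[0,0,0],"grip":1},{"dr":[0,0,-0.72],"offset":[0,0,0],"grip":1},{"dr":[0,0,-0.84],"offset":[0,0,0],"grip":1},{"dr":[0,0,-0.92],"offset":[0,0,0],"grip":1},{"dr":[0,0,-1],"offset":[0,0,0],"grip":1},{"dr":[0,0,-1],"offset":[0,0,0],"grip":1}]'

```text
time: 60.58
tool_pos: [0.6681, 0.0492, 0.2027]
tcp_rot: [-179.9, 0.4, -27.7]
wrist_force: [-9.2, 7.7, 6.8]
width: 0.0295
finger_force: 30.0
```

Run:
```python
from h import *
o=bot.observe(); print(o["tool_pos"],o["tcp_rot"],o["ft_torque"],o["joint_positions"],o["width"])
```

```text
[0.6681 0.0492 0.2027] [-179.8778    0.3834  -27.6854] [ 1.5878  1.8936 -0.0857] [ -25.7859   30.9562   27.1464   90.6482  -15.6875   62.443  -112.2665] 0.029451612215051423
```

Turned. Release, rise, back off and check.

Emit:
apply_moves --moves '[{"dr":[0,0,0],"offset":[0,0,0],"grip":0},{"dr":[0,0,0],"offset":[0,0,0],"grip":0},{"dr":[0,0,0],"offset":[0,0,0],"grip":0},{"dr":[0,0,0],"offset":[0,0,0],"grip":0},{"dr":[0,0,0],"offset":[0,0,0],"grip":0},{"dr":[0,0,0],"offset":[0,0,0.3],"grip":0},{"dr":[0,0,0],"offset":[0,0,0.6],"grip":0},{"dr":[0,0,0],"offset":[0,0,0.9],"grip":0},{"dr":[0,0,0],"offset":[0,0,1],"grip":0}]'

```text
time: 61.33
tool_pos: [0.6726, 0.0436, 0.3289]
tcp_rot: [-179.7, -0.4, -27.8]
wrist_force: [0.6, -0.0, 0.7]
width: 0.0875
finger_force: 0.0
```

Emit:
apply_moves --moves '[{"dr":[0,0,0],"offset":[-0.2,-0.25,0],"grip":0},{"dr":[0,0,0],"offset":[-0.4,-0.5,0],"grip":0},{"dr":[0,0,0],"offset":[-0.6,-0.75,0],"grip":0},{"dr":[0,0,0],"offset":[-0.8,-1,0],"grip":0},{"dr":[0,0,0],"offset":[-0.8,-1,0],"grip":0}]'

```text
time: 61.75
tool_pos: [0.5699, -0.0839, 0.3237]
tcp_rot: [179.9, -0.0, -28.4]
wrist_force: [-0.3, -0.5, 1.5]
width: 0.0917
finger_force: 0.0
```

Emit:
apply_moves --moves '[{"dr":[0,0,0],"offset":[-0.2,-0.25,0],"grip":0},{"dr":[0,0,0],"offset":[-0.4,-0.5,0],"grip":0},{"dr":[0,0,0],"offset":[-0.6,-0.75,0],"grip":0},{"dr":[0,0,0],"offset":[-0.8,-1,0],"grip":0},{"dr":[0,0,0],"offset":[-0.8,-1,0],"grip":0},{"dr":[0,0,0],"offset":[-0.8,-1,0],"grip":0}]'

```text
time: 62.25
tool_pos: [0.4771, -0.1976, 0.3233]
tcp_rot: [-179.9, -0.1, -28.1]
wrist_force: [0.5, 0.5, -0.8]
width: 0.092
finger_force: 0.0
```

```bash
python3 -c "
from h import *
a,_=read_camera('top'); b,_=read_camera('side')
cv2.imwrite('pics/fin.png',np.hstack([cv2.resize(b[200:480,120:320],(400,560)),cv2.resize(a[160:340,120:320],(400,360)) if 0 else cv2.copyMakeBorder(cv2.resize(a[160:340,120:320],(400,360)),100,100,0,0,0)]))"
```

```text
(no output)
```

View pics/fin.png

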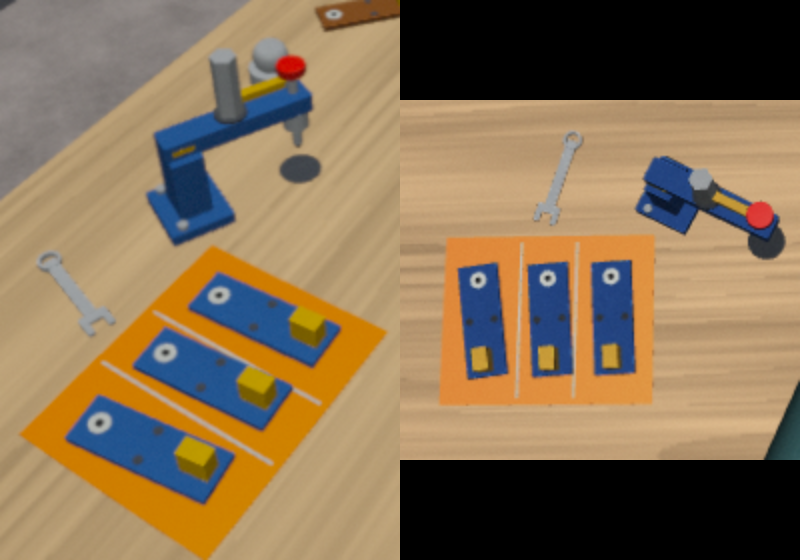

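The final view shows all three plates on the mat, one in each lane. The tongue is back under the red disc, the punch is raised, and the cup and spanner are undisturbed.

```bash
python3 -c "
from station import workorder
print(workorder.hand_in())"
```

```text
the job is handed in; nothing more can be done
None
```

I opened the lock nut, punched all three plates in order within their black spots (by camera; plate1 was knocked aside once and re-aligned before punching), slid them onto the mat, locked the nut again and handed the job in; the hand-in returned no verdict.

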